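# Close and lock the terminal box of a refurbished circulator pump

## Task

Shut the terminal-box cover of the circulator pump on the bench, then take the blue flat-blade driver from the stand and, with its blade in the slot of the spring-loaded stud, press the stud fully in and give it a quarter turn clockwise until it drops into its catch and stays down. Stand the driver back in its hole in the stand. Go gently: the plastic cracks if you lean hard on the cover or the stud, do not turn the stud with your fingers, and leave the other things on the bench where they are.

Things in the scene. Friction and masses are not known exactly. Their poses are not given: they have to be found in the camera images.
- cover_hinge (a point): Middle of the hinge line of the terminal-box cover, on top of the pump's dark ribbed motor; fixed to the pump (180 mm over its two pipe ports, 200 mm deep, on wooden blocks). The frame is the pump's own, upright: x from the stud side to the hinge side, y along the hinge line, z up.
- cover (a joint): Opening angle of the cover, rad: 0 shut (hard stop), 0.4 to 0.8 at the start, free edge raised. A stiff hinge (0.10 N m): the cover stays where it is left and shuts with 1 to 3 N.
- cover_plate: The cover: black plastic plate 112 x 102 x 10 mm. Origin on the hinge line, axes as the hinge's but tilting with the cover; the plate reaches 111 mm towards its -x, 51 mm to either side, z 0 to 10 mm. The stud stands on it at x = -88 mm, y = 0, its head 18.5 mm above the plate, so push it shut beside the stud, about 30 mm to one side.
- slot (a point): Centre of the slot's mouth on the flat top of the steel stud head. x runs along the slot, z along the stud's axis. The slot is a pocket with closed ends, 14 mm long, 4 mm wide, 4 mm deep, edges broken by 0.5 mm. Cover shut and stud up, the mouth is 28.5 mm above the hinge line and 88 mm from it towards -x, and a red shank shows under the head.
- stud_head: The stud's steel head, 20 mm across and 7 mm thick; origin on the stud's axis at the head's underside, x along the slot. Its plastic seat cracks when the driver bears on the head with more than 45 N in all (press and twist together); 20 to 25 N of press is plenty.
- plunger (a joint): How far the stud is pressed into the cover, m: 0 up (sprung out, unlocked), 0.010 hard stop. The spring takes 9 N to start, 19 N at the stop. It can turn under the lip of its catch only when pressed 8.8 mm or more (18 N); once in the catch and let go, it sits at 0.0065. Not caught, it springs back to 0.
- stud (a joint): Turn of the stud, rad, growing clockwise seen from above. Starts at 0 to 0.25 (slot roughly from free edge to hinge), hard stop at 1.62 (slot parallel to the free edge, towards two white dots). It goes fully in between 0 and 0.4 and drops into the catch beyond 1.45, when the pressure is let off. Turning takes up to 0.1 N m; the blade has about 0.15 rad of play in the slot.
- driver_grip (a point): Centre of the handle of the blue flat-blade driver: square handle 26 x 26 mm with rounded edges, 80 mm long (40 mm above and below this point), flats square to x and y. z points from the blade to the handle's end, up while it stands in the stand.
- driver_tip (a point): Tip of the driver's blade, on the axis 100 mm below the handle's centre, same axes. The blade is 12 mm wide along x and 2.4 mm thick along y (11.4 x 2.0 mm at the very tip); the shaft is 8 mm thick; the handle begins 60 mm above the tip.
- driver: The blue flat-blade driver, 140 mm long, about 110 g; origin at the blade's tip, z towards the handle. It starts in one of the stand's three holes.
- stand: Grey sheet-metal driver stand, fixed; origin at its underside's centre, row of holes along its y. Top plate 62 x 200 mm, 8 mm thick, upper face 83 mm above the bench, with three 17 mm through holes at y = -65, 0, +65 mm, free below. A driver hangs through with its handle's foot on the plate; the blue driver's tip is then 23 mm above the bench.
- nut_driver: Nut driver with a green round handle, 26 mm thick, 135 mm long, in another hole of the stand; not to be moved.
- cross_driver: Cross-point driver with a yellow round handle, 26 mm thick, 135 mm long, in another hole of the stand; not to be moved.
- impeller: Ochre plastic pump impeller, 72 mm across, 26 mm high, lying on the bench; not to be moved.
- union_nut: Brass union nut, 48 mm across, 26 mm high; not to be moved.
- capacitor: Aluminium motor capacitor, 36 mm thick, 66 mm high, standing; not to be moved.
- wrench: Steel wrench, 180 mm long, lying flat; not to be moved.
- volute: Spare pump casing, 110 mm across, 50 mm high, with two ports; not to be moved.
Mind the look-alikes: they are no part of the job. Leave any red or white look-alike of the driver alone.

How it is judged:
On the way, in this order (a step that is already met when the one before it is completed fails the run):
1. the cover is shut (value of joint cover below 0.03 rad), for 0.2 s.
2. the stud is turned and has dropped into its catch, the cover still shut (value of joint cover below 0.03 rad and value of joint stud above 1.4 rad and value of joint plunger between 0.0048 and 0.0078 m), for 0.2 s.
At the end, for the whole second after the job is handed in: the cover is shut (within 0.03 rad), the stud is turned past 1.40 rad and sits in its catch (pressed 4.8 to 7.8 mm by itself), and the blue driver stands upright (within 0.12 rad) and at rest in a hole of the stand, its tip 15 to 31 mm above the bench (all of step 2 and z of driver_tip in the frame of stand between 0.015 and 0.031 m and x of driver_tip in the frame of stand between -0.012 and 0.012 m and y of driver_tip in the frame of stand between -0.08 and 0.08 m and angle between driver_tip's own z axis and vertical below 0.12 rad and linear speed of driver below 0.02 m/s); the robot touches nothing.
It fails at once if the driver presses the stud or the cover with more than 45 N in all (contact force between driver and stud_head above 45 N or contact force between driver and cover_plate above 45 N).
It fails at once if the arm or the fingers strike the cover with more than 100 N (contact force between any of the arm, the fingers and cover_plate above 100 N).
It fails at once if the fingers push the stud with more than 6 N (contact force between the fingers and stud_head above 6 N).
It fails at once if another thing on the bench is moved by more than 25 mm (distance of any of nut_driver, cross_driver, impeller, union_nut, capacitor, wrench, volute from where it was at the start of the episode above 0.025 m).
It also fails if it takes over 67 s, if anything falls off the work surface, if the arm or the gripper's body presses on something with over 40 N, if the wrist force passes 120 N, or if a joint passes its speed limit or range.

## Robot

A 6-joint arm with a two-finger parallel gripper is mounted at the origin on the work surface. World frame = base frame: x ahead of the robot, y to its left, z up, the work surface at z = 0. Lengths are in m, angles in rad, forces in N, time in s.
With the tool pointing down it reaches from about 0.375 to 0.9 m from the base axis. Payload 3.1 kg.
Tool frame: the origin (TCP) lies on the centre line of the jaws, within the pads' length; the fingertips stand 19 mm ahead of it and the grasp point (between the pads) is the TCP; y points along the fingers, x is the direction in which the jaws open and shut, and the axes are right-handed (so a half turn about y gives the same grasp; the last joint's range is limited). The gripper opens to 85 mm and grips with 20 to 120 N. Pads are 22 mm wide; open, the fingers measure 114 mm over their backs; the gripper's body (76 mm by 85 mm) begins 54 mm behind the grasp point. The pads swing forward as they close: fully open they stand 13 mm farther back than shut.
Start: joints at [1.113, 0.527, 1.433, -0, 1.181, -0.178], TCP at [0.173, 0.601, 0.25] pointing down, gripper open.
Joint ranges: [-3.08, 3.08], [-0.75, 2.2], [0.22, 2.44], [-1.43, 4.57], [0, 2.65], [-2.85, 2.85]. Speed limits (rad/s): [2.79, 2.79, 3.14, 3.14, 3.14, 3.14].

## Interface

Orientations are given as a unit quaternion [x, y, z, w].
In Python, from station import * gives the robot as it stands.
- The arm moves only by the tool step_arm, never from a script. Its argument "moves" is a list of rows, each a list of 7 numbers: the turn, a rotation vector about the tool's x, y, z in rad, then the shift along the tool's x, y, z in cm, then the closure, from -1 (fully open) to 1 (shut). A call has 1 to 12 rows; each row is the pose to reach, as a shift and turn from the pose measured when the call began, along the tool's axes at that moment; what a row does not reach only later rows make up. A row lasts 1/8 s, in which the tool goes at most 62.5 mm and 10.7 degrees, less where a joint would pass 70% of its speed; a pose out of reach is approached as far as the arm can. A call with a gripper value outside its range is refused whole. The fingers move at their own pace and stop on an object; "grip_force" is the grip in N (left out, the last holds). Time passes only in rows, so rows that repeat a pose let the fingers close. It gives the time, the measured TCP pose, the force and the opening at its end, in the units of the state.
- sense(): the state, without advancing time (a new reading comes with each control period).
- snapshot(name): name is "scene" or "top"; returns a dict with "frame" (420x560x3 uint8, red, green, blue), "z_map" (420x560 float32, m along the optical axis (not along the pixel's ray), 0 where there is no reading), "vfov" (degrees; the focal length in pixels is half the picture's height over the tangent of half this angle, whatever the lens; pixels are square), "cx", "cy" (the principal point, pixels), "xyz" and "orientation" of the camera in the world. Camera axes: x right, y down, z forward; pixel columns grow to the right and rows downward; lengths in m; the calibration is good to about 2 mm. A picture is of the moment at which its call begins.
- sign_off(): hands the job in, once; it reports no verdict.
The state is a dict: "t": time; "q": joint angles; "qd": joint speeds; "tau": joint torques, N m; "tcp_pos": TCP position; "tool_rot": TCP orientation; "force": force on the tool from outside, world axes, zero at the start; "ft_torque": the same for the moment, N m; "finger_gap": opening from 0.0 (shut) to 1.0 (fully open).
Only numpy, scipy, OpenCV 4.12 (cv2) and the standard library are available. Lean on these libraries where they do the work, as an engineer would, in place of code of your own. Each camera call takes 0.05 s, during which the arm holds its last target.

## Working session

There is one attempt and no reset: what is moved stays moved. The work goes in short steps, Python scripts to look and compute and a tool call to move; the robot and the scene stay as the last step left them, time stands still between calls to the robot, and variables do not carry over. Pictures are saved under pics/ and viewed, and the job is handed in when it is done.

Besides the shell and the picture viewer there is one more tool, called after "Request:" by a JSON object that holds its "method" and its "body". step_arm: Moves the arm, as the interface text tells. Its arguments: {"type":"object","properties":{"moves":{"type":"array","items":{"type":"array","items":{"type":"number"}}},"grip_force":{"type":"number"}},"required":["moves"]}

```bash
mkdir -p pics; ls; cat > h.py <<'E'
from station import *
import numpy as np, cv2
from scipy.spatial.transform import Rotation as R
def snap(n,save=None):
    s=snapshot(n); f=s['frame']
    if save: cv2.imwrite('pics/'+save+'.png',f[:,:,::-1])
    s['f']=f.shape[0]/2/np.tan(np.radians(s['vfov'])/2)
    s['R']=R.from_quat(s['orientation']).as_matrix(); s['p']=np.array(s['xyz'])
    return s
def pts(s):
    z=s['z_map']; v,u=np.mgrid[:z.shape[0],:z.shape[1]]
    c=np.stack([(u-s['cx'])/s['f']*z,(v-s['cy'])/s['f']*z,z],-1)
    return c@s['R'].T+s['p']
def ray(s,u,v,h):
    d=s['R']@np.array([(u-s['cx'])/s['f'],(v-s['cy'])/s['f'],1]); return s['p']+d*(h-s['p'][2])/d[2]
def proj(s,P):
    c=(np.asarray(P)-s['p'])@s['R']; return c[...,:2]/c[...,2:]*s['f']+[s['cx'],s['cy']]
E
python3 - <<'E'
from h import *
for n in('scene','top'):
    s=snap(n,n+'0'); print(n,s['vfov'],s['cx'],s['cy'],s['p'],s['R'].round(3).tolist())
    print((s['z_map']==0).mean())
print(sense())
E
```

```text
pics
scene 48.907089593190534 282.053460401375 211.98266647555383 [ 1.32445243 -0.62405727  0.8983718 ] [[0.653, 0.453, -0.606], [0.757, -0.404, 0.513], [-0.012, -0.794, -0.607]]
0.030170068027210884
top 45.84263825526855 273.8414000046534 207.88994166600142 [0.32737187 0.04234092 1.29186583] [[-0.137, -0.971, 0.197], [-0.991, 0.134, -0.027], [-0.0, -0.198, -0.98]]
0.003796768707482993
{'t': 0.1, 'q': array([ 1.11250951e+00,  5.28414594e-01,  1.43376836e+00,  2.49744803e-06,
        1.18143307e+00, -1.78526965e-01]), 'qd': array([ 8.47106847e-04,  8.01259793e-05, -4.34309249e-03,  2.88327358e-04,
        5.06098798e-05,  4.24679710e-04]), 'tau': array([ 4.81214938e-04, -4.43303454e+01, -1.78585804e+01, -2.00569734e-04,
        3.91561742e-03,  3.74373684e-06]), 'tcp_pos': array([0.17228972, 0.6001462 , 0.24940787]), 'tool_rot': array([ 0.56514972,  0.42476464, -0.42604292, -0.56450706]), 'force': array([ 0.54707394,  0.2223354 , -0.22799352]), 'ft_torque': array([0.00629728, 0.01498842, 0.04123998]), 'finger_gap': 1.0018245982113214}
```

View pics/scene0.png

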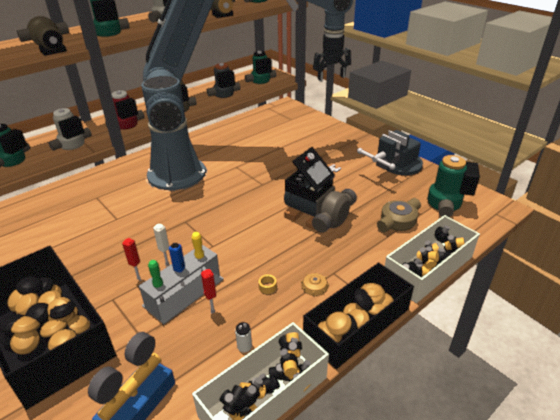

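View pics/top0.png

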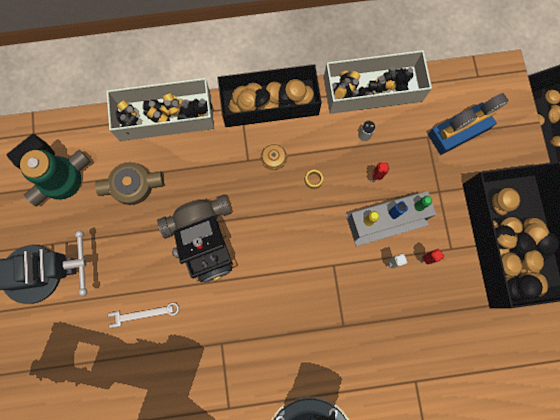

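Driver candidates, as top-view pixels: blue (398,210), yellow cross (373,217), green nut (426,202), red look-alikes (380,172) and (433,257), white (398,260). I choose the blue one in the middle hole and will check it in a crop.

```bash
python3 - <<'E'
from h import *
s=snap('top'); t=snap('scene')
def crop(s,u0,v0,u1,v1,k):
    return cv2.resize(s['frame'][v0:v1,u0:u1,::-1],None,fx=k,fy=k,interpolation=cv2.INTER_CUBIC)
a=crop(s,150,180,250,290,4); b=crop(s,340,150,450,275,4)
c=crop(t,270,130,370,240,4); d=crop(t,110,210,240,330,4)
for n,i in zip('abcd',(a,b,c,d)): print(i.shape)
def hs(x,y):
    h=max(x.shape[0],y.shape[0]); f=lambda i:cv2.copyMakeBorder(i,0,h-i.shape[0],0,0,0); o=np.hstack([f(x),f(y)])
    k=min(1,800/o.shape[1],600/o.shape[0]); return cv2.resize(o,None,fx=k,fy=k)
cv2.imwrite('pics/c_pump.png',hs(a,c)); cv2.imwrite('pics/c_stand.png',hs(b,d))
P=pts(s); 
for uv in [(398,210),(410,215),(385,222),(373,217),(426,202),(380,172),(433,257),(398,260)]:
    print(uv,P[uv[1],uv[0]].round(3))
E
```

```text
(440, 400, 3)
(500, 440, 3)
(440, 400, 3)
(480, 520, 3)
(398, 210) [ 0.509 -0.273  0.163]
(410, 215) [ 0.505 -0.32   0.09 ]
(385, 222) [ 0.497 -0.259  0.08 ]
(373, 217) [ 0.502 -0.213  0.159]
(426, 202) [ 0.52  -0.343  0.157]
(380, 172) [ 0.613 -0.256  0.132]
(433, 257) [ 0.393 -0.34   0.137]
(398, 260) [ 0.397 -0.257  0.142]
```

View pics/c_pump.png

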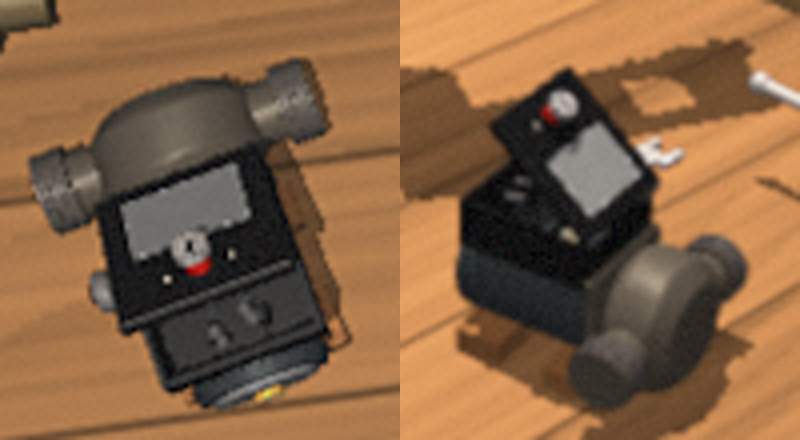

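View pics/c_stand.png

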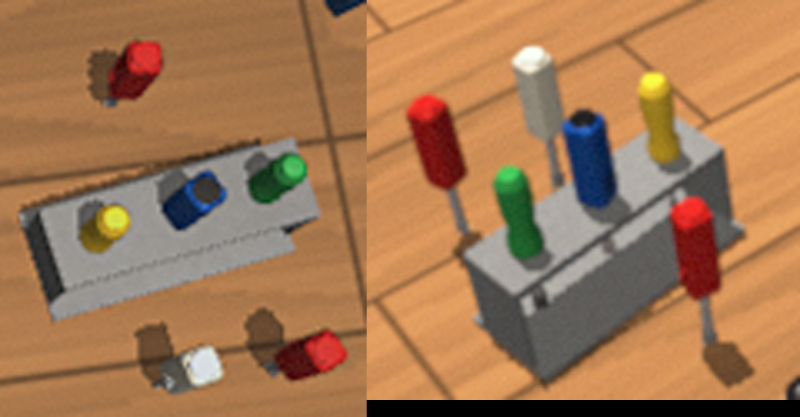

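The crops confirm the blue driver, in the middle hole between green and yellow. The cover is open, with the stud and its red shank on it. Next I measure the stand, driver and cover.

```bash
cat > m1.py <<'E'
from h import *
for n in ('top','scene'):
    s=snap(n); P=pts(s); hsv=cv2.cvtColor(s['frame'],cv2.COLOR_RGB2HSV); H,S,V=cv2.split(hsv)
    near=(np.hypot(P[...,0]-.51,P[...,1]+.28)<.13)
    print('==',n)
    print(' bench z', np.median(P[(abs(P[...,2])<.02)][:,2]))
    pl=near&(abs(P[...,2]-.083)<.006)&(S<60)
    X=P[pl]; r=cv2.minAreaRect((X[:,:2]*1000).astype(np.float32)); print('plate',r,np.median(X[:,2]),len(X))
    b=near&(H>105)&(H<125)&(S>120)&(P[...,2]>.09)
    Y=P[b]; print('blue',len(Y),Y.min(0).round(3),Y.max(0).round(3))
    r=cv2.minAreaRect((Y[:,:2]*1000).astype(np.float32)); print(' bluerect',r)
    c=np.hypot(P[...,0]-.51,P[...,1]+.28)<.03; c&=(P[...,2]>.155)
    Z=P[c];print(' cap',len(Z),Z.mean(0).round(4),Z[:,2].std(),cv2.minAreaRect((Z[:,:2]*1000).astype(np.float32)))
    # cross-section slices
    for z0 in (.095,.11,.125,.14):
        q=Y[abs(Y[:,2]-z0)<.008][:,:2]
        if len(q)>5: print(z0,(q*1000).round(1)[np.argsort(q[:,1])].tolist()[:40])
E
python3 m1.py
```

```text
== top
 bench z 0.0013211477860246568
plate ((469.38482666015625, -288.6431884765625), (157.0756378173828, 201.77658081054688), 8.230823516845703) 0.08399585058980641 1435
blue 129 [ 0.502 -0.295  0.094] [ 0.527 -0.266  0.168]
 bluerect ((515.1713256835938, -280.1690673828125), (24.160383224487305, 24.65259552001953), 26.760822296142578)
 cap 117 [ 0.5159 -0.28    0.1634] 0.003292075579333334 ((516.966796875, -281.7565612792969), (25.73915672302246, 26.678255081176758), 28.72203254699707)
0.095 [[502.3, -278.7], [502.5, -276.1], [503.8, -274.5], [505.1, -273.8], [506.6, -272.6], [507.7, -271.4], [512.7, -269.6], [519.7, -267.4], [515.1, -267.0]]
0.11 [[501.7, -279.6], [501.5, -276.3], [503.1, -276.2], [503.3, -275.6], [504.5, -274.9], [503.8, -274.5], [506.6, -272.6], [507.0, -272.4], [504.8, -272.3], [508.6, -272.3], [510.4, -271.6], [511.5, -270.5], [509.1, -270.2], [512.9, -269.3], [514.1, -268.3], [515.8, -267.5], [519.7, -267.4], [519.8, -267.1], [517.4, -266.6], [517.0, -266.5]]
0.125 [[501.8, -278.9], [503.9, -275.8], [501.7, -275.7], [503.3, -275.6], [504.8, -274.5], [506.4, 
[... 3054 characters left out ...]
34.2, -282.9]]
0.14 [[522.1, -296.3], [521.2, -296.2], [517.0, -296.1], [518.7, -295.8], [516.5, -295.4], [523.2, -295.1], [521.6, -295.0], [520.1, -294.9], [523.0, -294.5], [518.0, -294.4], [521.9, -293.2], [523.2, -293.2], [530.2, -293.1], [523.8, -292.9], [526.3, -292.5], [523.7, -292.3], [526.8, -292.2], [528.2, -291.7], [529.4, -291.3], [527.1, -290.9], [529.5, -290.8], [531.8, -290.3], [528.8, -290.0], [537.7, -289.3], [530.4, -289.2], [532.6, -289.1], [530.8, -288.9], [534.2, -288.8], [532.4, -288.6], [535.9, -288.0], [533.3, -287.9], [536.9, -287.5], [535.5, -287.4], [536.1, -286.7], [532.8, -284.7], [533.5, -284.5], [534.1, -284.3], [534.3, -283.4], [532.6, -283.2], [535.7, -282.5]]
```

```bash
cat > m2.py <<'E'
from h import *
A=[]
for n in ('top','scene'):
    s=snap(n); P=pts(s); hsv=cv2.cvtColor(s['frame'],cv2.COLOR_RGB2HSV); H,S,V=cv2.split(hsv)
    print('==',n)
    near=(np.hypot(P[...,0]-.517,P[...,1]+.281)<.03)
    Y=P[near&(H>105)&(H<125)&(S>120)&(P[...,2]>.09)&(P[...,2]<.158)][:,:2]
    # face fits
    for lo,hi in ((-10,70),(70,160)):
        best=None
        # gradient: local normals via RANSAC on lines
        rng=np.random.default_rng(0)
        for _ in range(3000):
            i,j=rng.choice(len(Y),2,replace=False); d=Y[j]-Y[i]
            if np.hypot(*d)<.008: continue
            a=np.degrees(np.arctan2(d[1],d[0]))%180
            if not((lo<a<hi)or(lo<a-180<hi)): continue
            nrm=np.array([-d[1],d[0]])/np.hypot(*d); e=abs((Y-Y[i])@nrm)<.0012
            if best is None or e.sum()>best.sum(): best=e
        l=cv2.fitLine(Y[best].astype(np.float32),cv2.DIST_L2,0,.01,.01).ravel()
        print(' face',best.sum(),len(Y),np.degrees(np.arctan2(l[1],l[0]))%180,l[2:].round(4))
    # handles tops
    for nm,c,m in (('y',(.502,-.213),(H>20)&(H<35)&(S>150)),('g',(.52,-.343),(H>45)&(H<85)&(S>120))):
        k=(np.hypot(P[...,0]-c[0],P[...,1]-c[1])<.03)&m&(P[...,2]>.10)
        Q=P[k]; top=Q[Q[:,2]>Q[:,2].max()-.008]; print(nm,len(Q),Q.mean(0).round(4),'top',top.mean(0).round(4),Q[:,2].max())
    pl=(np.hypot(P[...,0]-.517,P[...,1]+.281)<.12)&(abs(P[...,2]-.084)<.004)&(S<60)
    nc,lab,st,ce=cv2.connectedComponentsWithStats(cv2.morphologyEx(pl.astype(np.uint8),cv2.MORPH_OPEN,np.ones((3,3))))
    k=lab==1+np.argmax(st[1:,4]); X=P[k]; print('plate',len(X),cv2.minAreaRect((X[:,:2]*1000).astype(np.float32)))
    # cover
    pm=(np.hypot(P[...,0]-.48,P[...,1]-.25)<.2)&(P[...,2]>.06)
    hist=P[pm]; print('pump',len(hist),hist.min(0),hist.max(0))
    gr=(S<40)&(V>100)&(V<220)&(P[...,2]>.13)&(P[...,1]>.1)&(np.hypot(P[...,0]-.5,P[...,1]-.25)<.25)
    nc,lab,st,ce=cv2.connectedComponentsWithStats(gr.astype(np.uint8))
    for i in range(1,nc):
        if st[i,4]>30:
            X=P[lab==i]; c=X.mean(0); u,d,v=np.linalg.svd(X-c); nn=v[2]*np.sign(v[2][2])
            print('grey comp',st[i],X.mean(0).round(4),'n',nn.round(3),'rms',d[2]/len(X)**.5)
E
python3 m2.py
```

```text
== top
 face 62 81 26.745283 [ 0.5108 -0.2706]Traceback (most recent call last):
  File "m2.py", line 21, in <module>
    print(' face',best.sum(),len(Y),np.degrees(np.arctan2(l[1],l[0]))%180,l[2:].round(4))
                  ^^^^^^^^
AttributeError: 'NoneType' object has no attribute 'sum'
```

```bash
sed -i "s/^        l=cv2.fitLine/        if best is None: continue\n        l=cv2.fitLine/" m2.py; python3 m2.py
```

```text
== top
 face 58 77 30.013315 [ 0.5103 -0.271 ]
 face 15 77 86.46952 [ 0.5046 -0.2747]
y 119 [ 0.5034 -0.2129  0.1444] top [ 0.5064 -0.2166  0.1594] 0.16475329949715278
g 132 [ 0.5226 -0.3421  0.1423] top [ 0.5247 -0.3451  0.1599] 0.1651316759717376
plate 490 ((509.4454345703125, -236.04034423828125), (61.449886322021484, 103.20982360839844), 9.237580299377441)
pump 4079 [0.41505197 0.11824816 0.0605539 ] [0.62549714 0.30075855 0.22588544]
grey comp [181 221  31  25 442] [0.5167 0.1949 0.1788] n [0.763 0.186 0.619] rms 0.0034114506487405464
== scene
 face 108 222 31.738237 [ 0.5278 -0.291 ]
 face 71 222 98.24696 [ 0.5327 -0.2824]
y 169 [ 0.5167 -0.2214  0.1353] top [ 0.5136 -0.2189  0.1583] 0.16254736926536517
g 186 [ 0.5365 -0.3511  0.1356] top [ 0.5334 -0.3504  0.1587] 0.1620328315990004
plate 779 ((523.0151977539062, -299.8320007324219), (65.02730560302734, 165.2786102294922), 7.918192386627197)
pump 3126 [0.43167488 0.11541704 0.06000574] [0.63198108 0.30417171 0.22590005]
grey comp [307 153   7   6  34] [0.496  0.1884 0.2175] n [0.294 0.514 0.806] rms 0.003971072341589054
grey comp [307 161  23  23 286] [0.5251 0.1936 0.1729] n [0.619 0.146 0.772] rms 0.001971471920769252
```

```bash
cat > m3.py <<'E'
from h import *
for n in ('top','scene'):
    ss=[snap(n) for _ in range(4)]; s=ss[0]; s['z_map']=np.median([q['z_map'] for q in ss],0); P=pts(s)
    hsv=cv2.cvtColor(s['frame'],cv2.COLOR_RGB2HSV); H,S,V=cv2.split(hsv)
    Z=P[...,2]
    m=(Z>.13)&(P[...,0]>.38)&(P[...,0]<.6)&(P[...,1]>.1)&(P[...,1]<.3)
    X=P[m]; rng=np.random.default_rng(0); best=None
    for _ in range(2000):
        a=X[rng.choice(len(X),3,replace=False)]; nn=np.cross(a[1]-a[0],a[2]-a[0]); l=np.linalg.norm(nn)
        if l<2e-4: continue
        nn/=l; nn*=np.sign(nn[2])
        if not .55<nn[2]<.97 or nn[0]<.2: continue
        e=abs((X-a[0])@nn)<.0025
        if best is None or e.sum()>best.sum(): best=e
    Q=X[best]; c=Q.mean(0); v=np.linalg.svd(Q-c)[2]; nn=v[2]*np.sign(v[2][2]); ang=np.arccos(nn[2]); yaw=np.arctan2(nn[1],nn[0])
    print(n,len(Q),'c',c.round(4),'n',nn.round(3),'open',ang.round(3),'yaw deg',np.degrees(yaw).round(1))
    ex=np.array([nn[0],nn[1],0]);ex/=np.linalg.norm(ex); ey=np.cross([0,0,1],ex); dx=np.cross(ey,nn)
    a=(Q-c)@np.c_[dx,ey]; r=cv2.minAreaRect((a*1000).astype(np.float32)); print('  rect',r, 'pct x',np.percentile(a[:,0],[.5,99.5]).round(4),'y',np.percentile(a[:,1],[.5,99.5]).round(4))
    for x0 in np.percentile(a[:,0],[.5,99.5]): print('  edge mid',(c+dx*x0+ey*np.percentile(a[:,1],[.5,99.5]).mean()).round(4))
    red=m&((H<8)|(H>172))&(S>150)&(V>90); st=P[red]; print('  red',st.mean(0).round(4))
    for z0 in np.arange(.1,.18,.005): pass
    fl=(Z>.09)&(Z<.16)&(P[...,0]>.4)&(P[...,0]<.5)&(P[...,1]>.12)&(P[...,1]<.28)
    h,e=np.histogram(P[fl][:,2],np.arange(.09,.162,.004)); print('  zhist',dict(zip(e.round(3),h)))
E
python3 m3.py
```

```text
top 1354 c [0.5054 0.1923 0.1849] n [0.616 0.147 0.774] open 0.686 yaw deg 13.4
  rect ((2.865955352783203, 0.313934326171875), (113.4268569946289, 102.0147476196289), 0.07856094092130661) pct x [-0.053   0.0582] y [-0.0501  0.0503]
  edge mid [0.4655 0.1828 0.2185]
  edge mid [0.5492 0.2028 0.148 ]
  red [0.4806 0.1855 0.2104]
  zhist {np.float64(0.09): np.int64(32), np.float64(0.094): np.int64(35), np.float64(0.098): np.int64(117), np.float64(0.102): np.int64(383), np.float64(0.106): np.int64(88), np.float64(0.11): np.int64(14), np.float64(0.114): np.int64(14), np.float64(0.118): np.int64(20), np.float64(0.122): np.int64(33), np.float64(0.126): np.int64(50), np.float64(0.13): np.int64(47), np.float64(0.134): np.int64(44), np.float64(0.138): np.int64(106), np.float64(0.142): np.int64(2), np.float64(0.146): np.int64(0), np.float64(0.15): np.int64(0), np.float64(0.154): np.int64(0)}
scene 854 c [0.5133 0.1905 0.1823] n [0.62  0.147 0.771] open 0.691 yaw deg 13.3
  rect ((-1.5434303283691406, 3.03662109375), (104.30253601074219, 113.2544937133789), 89.65934753417969) pct x [-0.0576  0.0529] y [-0.048   0.0524]
  edge mid [0.4696 0.1824 0.219 ]
  edge mid [0.5524 0.2021 0.1486]
  red [0.4866 0.1822 0.2073]
  zhist {np.float64(0.09): np.int64(1), np.float64(0.094): np.int64(0), np.float64(0.098): np.int64(5), np.float64(0.102): np.int64(50), np.float64(0.106): np.int64(59), np.float64(0.11): np.int64(22), np.float64(0.114): np.int64(29), np.float64(0.118): np.int64(30), np.float64(0.122): np.int64(31), np.float64(0.126): np.int64(36), np.float64(0.13): np.int64(38), np.float64(0.134): np.int64(34), np.float64(0.138): np.int64(45), np.float64(0.142): np.int64(0), np.float64(0.146): np.int64(0), np.float64(0.15): np.int64(0), np.float64(0.154): np.int64(0)}
```

```bash
cat >> h.py <<'E'
def st():
    s=sense(); M=R.from_quat(s['tool_rot']).as_matrix(); return s,np.array(s['tcp_pos']),M
def goal(p,psi,show=True):
    s,p0,M=st(); c,d=np.cos(psi),np.sin(psi)
    T=np.array([[c,0,-d],[d,0,c],[0,-1,0]])
    rv=R.from_matrix(M.T@T).as_rotvec(); sh=M.T@(np.asarray(p)-p0)*100
    print('rv',rv.round(3),'sh cm',sh.round(2)); return rv,sh
def info():
    s,p,M=st(); print('t',round(s['t'],2),'p',p.round(4),'psi deg',np.degrees(np.arctan2(M[1,0],M[0,0])).round(2),'y',M[:,1].round(4),'F',np.round(s['force'],2),'T',np.round(s['ft_torque'],3),'gap',round(s['finger_gap'],3),'q',np.round(s['q'],3))
E
python3 - <<'E'
from h import *
info()
for d in(13.4,-166.6): goal([.466,.216,.26],np.radians(d))
E
```

```text
t 0.85 p [0.1725 0.6007 0.2503] psi deg 73.97 y [-0.  0. -1.] F [-0.   -0.54  0.98] T [ 0.048  0.02  -0.029] gap 0.998 q [ 1.113  0.527  1.433  0.     1.181 -0.178]
rv [-0.     1.057  0.   ] sh cm [-28.87  -0.97 -38.83]
rv [ 0.    -2.084  0.   ] sh cm [-28.87  -0.97 -38.83]
```

Request:
{"method": "step_arm", "body": {"moves": [[0,0,0,0,-3,0,1],[0,0.18,0,-4,-3,-5,1],[0,0.36,0,-8,-3,-10.5,1],[0,0.54,0,-12,-3,-16,1],[0,0.72,0,-16,-3,-21,1],[0,0.9,0,-20,-3,-27,1],[0,1.057,0,-24,-3,-32,1],[0,1.057,0,-28.87,-3,-38.83,1],[0,1.057,0,-28.87,-3,-38.83,1],[0,1.057,0,-28.87,-3,-38.83,1]], "grip_force": 30}}

```text
t: 2.1
tcp_pos: [0.4685, 0.2135, 0.2805]
tool_rot: [0.703, 0.081, -0.08, -0.702]
force: [0.1, 1.2, -0.4]
finger_gap: 0.0
```

```bash
python3 - <<'E'
from h import *
snap('scene','s1');info()
goal([.466,.216,.235],np.radians(13.4))
E
```

```text
t 2.15 p [0.4668 0.2149 0.2803] psi deg 13.21 y [-1.e-04  4.e-04 -1.e+00] F [-0.43  0.82 -0.43] T [0.031 0.025 0.025] gap 0.002 q [ 0.213  0.34   1.672  0.     1.13  -0.017]
rv [-0.    -0.003  0.   ] sh cm [-0.06  4.53  0.13]
```

View pics/s1.png

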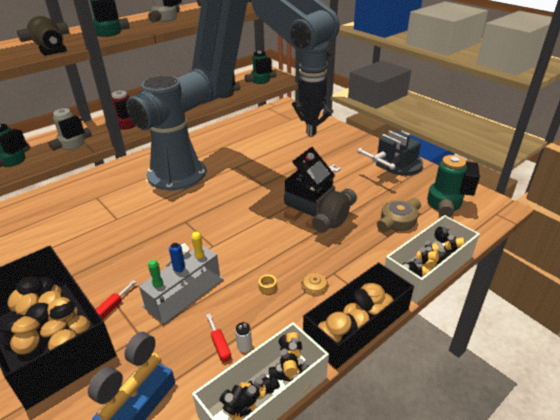

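Two of the loose red look-alikes have fallen over by themselves; the arm was nowhere near them. The gripper is above the cover's left side, so I press down slowly.

Request:
{"method": "step_arm", "body": {"moves": [[0,0,0,-0.05,2,0.1,1],[0,0,0,-0.05,4,0.1,1],[0,0,0,-0.05,4.6,0.1,1],[0,0,0,-0.05,5.2,0.1,1],[0,0,0,-0.05,5.8,0.1,1],[0,0,0,-0.05,6.4,0.1,1],[0,0,0,-0.05,7.0,0.1,1],[0,0,0,-0.05,7.6,0.1,1],[0,0,0,-0.05,8.2,0.1,1]]}}

```text
t: 3.28
tcp_pos: [0.4661, 0.2157, 0.1979]
tool_rot: [-0.702, -0.081, 0.081, 0.703]
force: [-0.5, -0.2, 0.8]
finger_gap: 0.0
```

```bash
python3 - <<'E'
from h import *
s=snap('scene','s2');info(); cv2.imwrite('pics/s2c.png',cv2.resize(s['frame'][90:240,240:400,::-1],None,fx=4,fy=4,interpolation=cv2.INTER_CUBIC))
E
```

```text
t 3.33 p [0.4657 0.2156 0.1972] psi deg 13.2 y [-1.6e-03  1.0e-04 -1.0e+00] F [ 0.98 -1.11 -0.1 ] T [-0.021 -0.012  0.005] gap 0.001 q [ 0.215  0.455  1.765  0.     0.924 -0.015]
```

View pics/s2c.png

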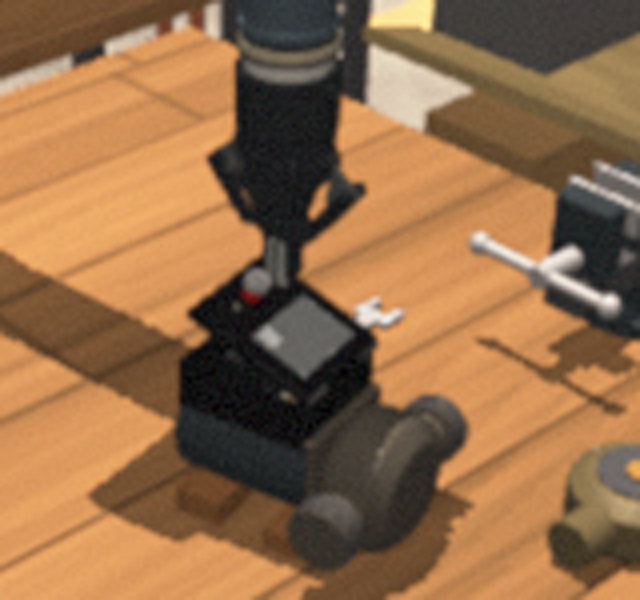

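Request:
{"method": "step_arm", "body": {"moves": [[0,0,0,0,0.5,0,1],[0,0,0,0,1.0,0,1],[0,0,0,0,1.5,0,1],[0,0,0,0,2.0,0,1],[0,0,0,0,2.3,0,1],[0,0,0,0,2.5,0,1]]}}

```text
t: 4.08
tcp_pos: [0.4656, 0.2156, 0.172]
tool_rot: [-0.702, -0.081, 0.082, 0.703]
force: [0.0, 0.9, 0.5]
finger_gap: 0.003
```

```bash
python3 - <<'E'
from h import *
info()
E
```

```text
t 4.08 p [0.4656 0.2156 0.172 ] psi deg 13.2 y [-0.0018  0.     -1.    ] F [0.02 0.89 0.48] T [0.029 0.058 0.076] gap 0.003 q [ 2.150e-01  4.950e-01  1.787e+00  1.000e-03  8.620e-01 -1.500e-02]
```

Request:
{"method": "step_arm", "body": {"moves": [[0,0,0,0,0.15,0,1],[0,0,0,0,0.25,0,1]]}}

```text
t: 4.32
tcp_pos: [0.4656, 0.2156, 0.1694]
tool_rot: [-0.702, -0.081, 0.082, 0.702]
force: [-0.1, 0.7, -0.6]
finger_gap: -0.0
```

Request:
{"method": "step_arm", "body": {"moves": [[0,0,0,0,0.1,0,1],[0,0,0,0,0.15,0,1]]}}

```text
t: 4.58
tcp_pos: [0.4656, 0.2156, 0.1679]
tool_rot: [-0.702, -0.081, 0.082, 0.702]
force: [-0.2, 0.7, 1.1]
finger_gap: 0.002
```

Request:
{"method": "step_arm", "body": {"moves": [[0,0,0,0,0.1,0,1],[0,0,0,0,0.15,0,1]]}}

```text
t: 4.82
tcp_pos: [0.4657, 0.2156, 0.1674]
tool_rot: [-0.702, -0.081, 0.082, 0.703]
force: [-3.4, -0.4, 11.2]
finger_gap: -0.0
```

```bash
python3 - <<'E'
from h import *
info()
ss=[snap('scene') for _ in range(3)]; s=ss[0]; s['z_map']=np.median([q['z_map'] for q in ss],0); P=pts(s)
C=np.array([.544,.2008,.141]); y=np.radians(13.35); ex=np.array([np.cos(y),np.sin(y),0]); ey=np.array([-np.sin(y),np.cos(y),0])
D=P-C; X=np.stack([D@ex,D@ey,D[...,2]],-1)
m=(X[...,0]>-.11)&(X[...,0]<-.005)&(abs(X[...,1]+.0)<.045)&(abs(X[...,2]-.01)<.012)
Q=X[m]; k=abs(Q[:,2]-np.median(Q[:,2]))<.004; Q=Q[k]
A=np.c_[Q[:,:2],np.ones(len(Q))]; print(len(Q),np.linalg.lstsq(A,Q[:,2],rcond=None)[0])
E
```

```text
t 4.83 p [0.4657 0.2156 0.1674] psi deg 13.21 y [-1.1e-03  1.0e-04 -1.0e+00] F [-3.38 -0.41 11.23] T [-0.135  0.395  0.02 ] gap -0.0 q [ 0.215  0.502  1.791  0.     0.85  -0.015]
505 [0.00188647 0.00655341 0.01031799]
```

Cover is shut: 11 N at the stop, and the fitted plate tilt is about 0.002 rad. I retract and move over the blue driver.

```bash
python3 - <<'E'
from h import *
goal([.517,-.2822,.26],np.radians(29.5))
E
```

```text
rv [-0.    -0.284 -0.001] sh cm [ -6.39  -9.26 -49.63]
```

Request:
{"method": "step_arm", "body": {"moves": [[0,0,0,0,-3,0,1],[0,0,0,0,-8,0,0],[0,-0.1,0,-1,-9.5,-6,-1],[0,-0.2,0,-2,-9.5,-12,-1],[0,-0.284,0,-3,-9.5,-18,-1],[0,-0.284,0,-4,-9.5,-24,-1],[0,-0.284,0,-5,-9.5,-30,-1],[0,-0.284,0,-5.5,-9.5,-36,-1],[0,-0.284,0,-6.1,-9.26,-42,-1],[0,-0.284,0,-6.39,-9.26,-48,-1],[0,-0.284,0,-6.39,-9.26,-49.63,-1],[0,-0.284,0,-6.39,-9.26,-49.63,-1]]}}

```text
t: 6.48
tcp_pos: [0.5168, -0.2827, 0.2595]
tool_rot: [-0.683, -0.179, 0.18, 0.684]
force: [0.7, 0.7, -0.2]
finger_gap: 0.995
```

```bash
cat > m4.py <<'E'
from h import *
info()
o=[]
for n,(u0,v0,u1,v1) in (('top',(165,215,235,285)),('scene',(275,150,345,220))):
    ss=[snap(n) for _ in range(3)]; s=ss[0]; s['z_map']=np.median([q['z_map'] for q in ss],0); P=pts(s)
    f=np.mean([q['frame'] for q in ss],0).astype(np.uint8)
    np.savez('pump_%s.npz'%n,f=f,z=s['z_map'])
    C=np.array([.544,.2008,.141]); y=np.radians(13.35); ex=np.array([np.cos(y),np.sin(y),0]); ey=np.array([-np.sin(y),np.cos(y),0])
    D=P-C; X=np.stack([D@ex,D@ey,D[...,2]],-1)
    m=(X[...,0]>-.107)&(X[...,0]<-.005)&(abs(X[...,1]+.0)<.046)&(abs(X[...,2]-.01)<.009)
    Q=X[m]; k=abs(Q[:,2]-np.median(Q[:,2]))<.003; Q=Q[k]
    A=np.c_[Q[:,:2],np.ones(len(Q))]; print(n,len(Q),'plane',np.linalg.lstsq(A,Q[:,2],rcond=None)[0])
    w=(X[...,0]>-.13)&(X[...,0]<.03)&(abs(X[...,1])<.07)&(abs(X[...,2]-.01)<.006)
    nc,lab,st,ce=cv2.connectedComponentsWithStats(cv2.morphologyEx(w.astype(np.uint8),cv2.MORPH_OPEN,np.ones((3,3))))
    W=P[lab==1+np.argmax(st[1:,4])]; print(' plate rect',cv2.minAreaRect((W[:,:2]*1000).astype(np.float32)))
    hd=(np.hypot(X[...,0]+.088,X[...,1])<.018)&(X[...,2]>.022)&(X[...,2]<.036)
    H=P[hd]; print(' head',len(H),H.mean(0).round(4),np.median(H[:,2]).round(4),cv2.minEnclosingCircle((H[:,:2]*1000).astype(np.float32)))
    o.append(cv2.resize(f[v0:v1,u0:u1,::-1],(400,400),interpolation=cv2.INTER_CUBIC))
cv2.imwrite('pics/pump2.png',np.hstack(o))
E
python3 m4.py
```

```text
t 6.47 p [ 0.5168 -0.2827  0.2595] psi deg 29.39 y [-0.0015  0.0011 -1.    ] F [ 0.7   0.67 -0.24] T [ 0.048 -0.003 -0.002] gap 0.995 q [-0.69   0.469  1.514 -0.     1.16  -1.203]
top 1587 plane [2.74435247e-03 3.09189887e-05 8.89479422e-03]
 plate rect ((491.0357971191406, 189.11099243164062), (115.10348510742188, 101.91220092773438), 13.494416236877441)
 head 58 [0.457  0.181  0.1676] 0.1678 ((457.06634521484375, 181.1819305419922), 9.796232223510742)
scene 517 plane [ 0.0028537  -0.00035819  0.0103113 ]
 plate rect ((494.4121398925781, 187.456787109375), (114.29469299316406, 105.09852600097656), 14.118950843811035)
 head 33 [0.462  0.1798 0.1681] 0.1687 ((460.2570495605469, 179.84129333496094), 10.51846694946289)
```

View pics/pump2.png

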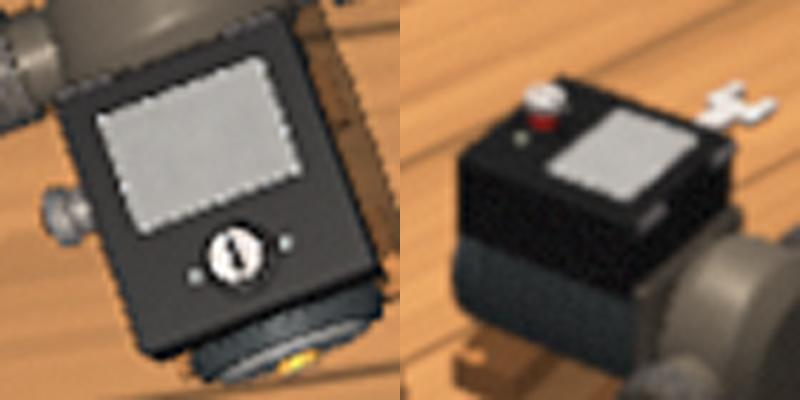

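```bash
python3 - <<'E'
from h import *
s=snap('top'); d=np.load('pump_top.npz'); f=d['f']
g=cv2.cvtColor(f,cv2.COLOR_RGB2GRAY)
c=proj(s,[.4575,.1808,.1685]); print('head px',c)
u,v=int(c[0])-9,int(c[1])-9
k=10; G=cv2.resize(g[v:v+19,u:u+19],None,fx=k,fy=k,interpolation=cv2.INTER_CUBIC)
cv2.imwrite('pics/slot.png',cv2.resize(G,(570,570)))
print(g[v:v+19,u:u+19])
E
```

```text
head px [205.47223122 258.7663647 ]
[[175 175 175 177 178 178 183 203 169 138 105  71  58  56  61  62  63  65
   65]
 [177 177 178 180 196 169 126 141 108  60  53  59  62  62  65  65  66  68
   68]
 [180 183 185 148 136 108  56  47  56  57  61  64  67  66  68  65  66  68
   67]
 [166 131 124  85  50  54  60  60  63  64  67  69  68  66  67  67  66  65
   68]
 [105  62  50  59  62  63  64  65  64  50  43  42  54  67  69  68  68  69
   70]
 [ 52  60  60  63  63  65  62  50  44  55  32   8  25  45  49  66  70  69
   67]
 [ 62  64  65  65  67  64  43  70  92 196 218 180  89   8  39  45  64  67
   62]
 [ 63  63  65  65  63  46  85 212 190 168 226 237 219 120  16  44  46  54
  134]
 [ 64  65  64  65  55  22 197 255 178  53 210 240 241 238 136  43  35  48
  202]
 [ 65  65  64  66  44  75 232 251 170  47 160 227 232 248 160  27  46  44
  146]
 [ 64  66  66  66  36 109 232 243 240 139  63 206 235 242 157  40  60  45
   54]
 [ 64  64  65  64  36  91 229 241 250 161  21 156 232 252 167  48  68  59
   63]
 [ 65  62  58  60  38  43 237 247 245 170  47  80 222 228 124  27  58  59
   68]
 [ 65  60 132 147  83  27 149 246 252 241 176 168 221 158  62  59  52  60
   69]
 [ 64  57 161 178 110  33  23 151 190 242 190 145 151  89  28  65  58  65
   71]
 [ 66  59 110 120  85  48  37  32  57 133 113  59  53  59  52  50  62  71
   70]
 [ 66  65  61  61  65  65  60  47  45  49  61  77  71  57  49  60  69  73
   73]
 [ 69  66  65  67  67  69  70  64  57  57  52  63  60  57  61  69  74  78
   77]
 [ 68  67  67  66  68  69  69  71  67  61  63  61  62  71  74  77  70  63
   55]]
```

View pics/slot.png

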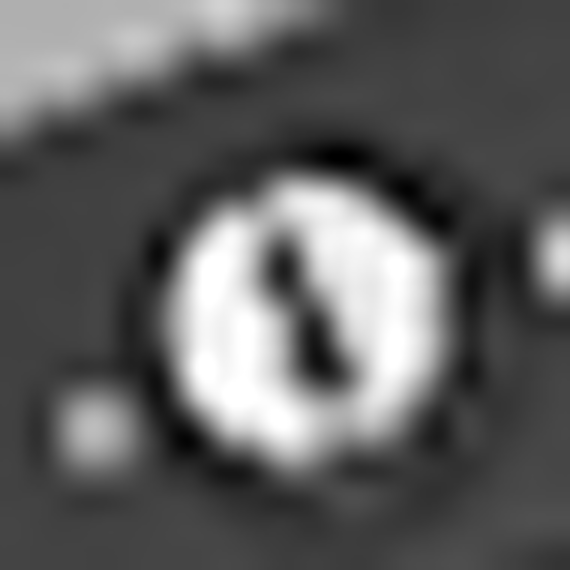

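Request:
{"method": "step_arm", "body": {"moves": [[0,0,0,0,5,0,-1],[0,0,0,0,9,0,-1],[0,0,0,0,12,0,-1],[0,0,0,0,13.2,0,-1],[0,0,0,0,13.2,0,-1]]}}

```text
t: 7.45
tcp_pos: [0.5169, -0.2803, 0.128]
tool_rot: [-0.683, -0.18, 0.181, 0.684]
force: [0.1, -0.4, 0.3]
finger_gap: 0.999
```

```bash
python3 - <<'E'
from h import *
info(); s=snap('scene'); t=snap('top')
cv2.imwrite('pics/g1.png',np.hstack([cv2.resize(s['frame'][190:340,110:260,::-1],(400,400)),cv2.resize(t['frame'][140:270,330:460,::-1],(400,400))]))
E
```

```text
t 7.45 p [ 0.5169 -0.2803  0.128 ] psi deg 29.61 y [-1.8e-03  9.0e-04 -1.0e+00] F [ 0.06 -0.44  0.34] T [-0.014 -0.003 -0.005] gap 0.999 q [-6.870e-01  6.420e-01  1.629e+00 -1.000e-03  8.730e-01 -1.203e+00]
```

View pics/g1.png

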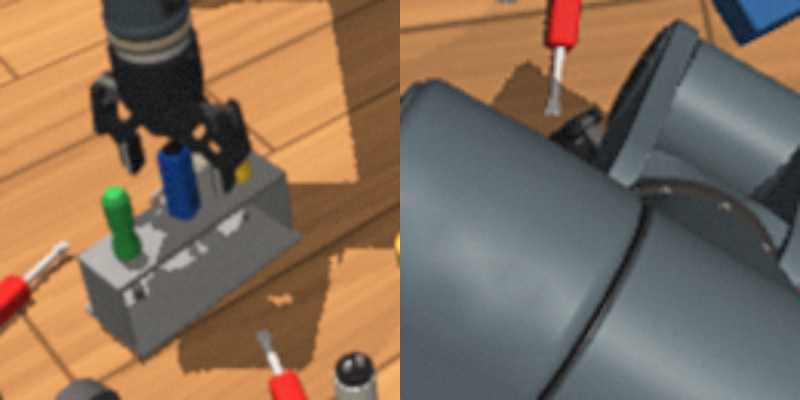

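Request:
{"method": "step_arm", "body": {"moves": [[0,0,0,-0.1,0.2,-0.15,-1],[0,0,0,-0.1,0.2,-0.15,1],[0,0,0,-0.1,0.2,-0.15,1],[0,0,0,-0.1,0.2,-0.15,1],[0,0,0,-0.1,0.2,-0.15,1],[0,0,0,-0.1,0.2,-0.15,1],[0,0,0,-0.1,0.2,-0.15,1]], "grip_force": 80}}

```text
t: 8.43
tcp_pos: [0.5178, -0.2831, 0.1277]
tool_rot: [0.684, 0.181, -0.18, -0.683]
force: [-0.0, -1.1, 3.5]
finger_gap: 0.3
```

```bash
python3 - <<'E'
from h import *
info()
E
```

```text
t 8.43 p [ 0.5178 -0.2831  0.1277] psi deg 29.6 y [ 0.0013 -0.0016 -1.    ] F [-0.03 -1.1   3.48] T [-0.031  0.07  -0.012] gap 0.3 q [-6.890e-01  6.430e-01  1.627e+00 -1.000e-03  8.700e-01 -1.206e+00]
```

Gripped: opening 25.5 mm, matching the 26 mm handle. I lift straight up and look at the blade.

Request:
{"method": "step_arm", "body": {"moves": [[0,0,0,0,-2,0,1],[0,0,0,0,-6,0,1],[0,0,0,0,-11,0,1],[0,0,0,0,-16,0,1],[0,0,0,0,-20,0,1],[0,0,0,0,-20,0,1]]}}

```text
t: 9.18
tcp_pos: [0.5188, -0.2837, 0.331]
tool_rot: [0.686, 0.183, -0.179, -0.681]
force: [0.4, -0.2, -1.5]
finger_gap: 0.292
```

```bash
python3 - <<'E'
from h import *
info(); s=snap('scene'); p=st()[1]
a=proj(s,p); b=proj(s,p-[0,0,.1047]); print(a,b)
u,v=map(int,(a+b)/2); cv2.imwrite('pics/l1.png',cv2.resize(s['frame'][v-50:v+50,u-50:u+50,::-1],(600,600),interpolation=cv2.INTER_CUBIC))
E
```

```text
t 9.18 p [ 0.5188 -0.2837  0.331 ] psi deg 29.61 y [ 0.0071 -0.0063 -1.    ] F [ 0.43 -0.17 -1.47] T [ 0.033  0.019 -0.03 ] gap 0.292 q [-0.689  0.397  1.425 -0.     1.31  -1.206]
[162.37527312 188.66546509] [170.00810449 225.80141748]
```

View pics/l1.png

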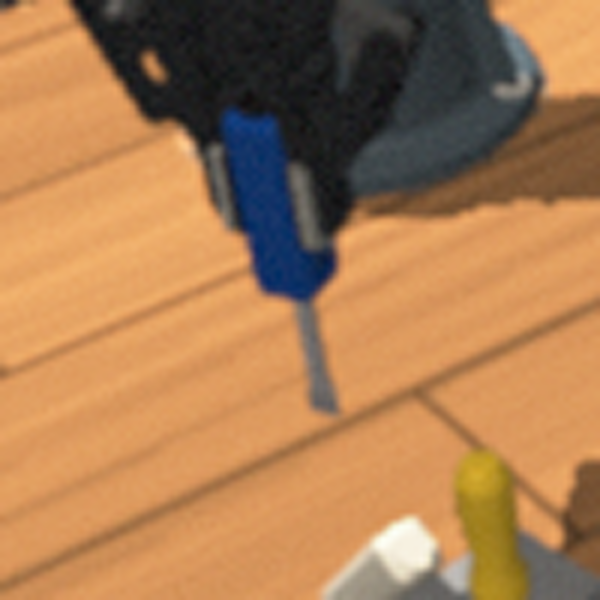

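```bash
python3 - <<'E'
from h import *
for n,c in (('top',(205.5,258.7)),('scene',None)):
    s=snap(n); f=np.load('pump_%s.npz'%n)['f']; g=cv2.cvtColor(f,cv2.COLOR_RGB2GRAY).astype(float)
    if c is None: c=proj(s,[.461,.1798,.1685])
    # head ellipse
    u,v=map(int,c); W=g[v-12:v+13,u-12:u+13]
    big=cv2.resize(W,None,fx=8,fy=8,interpolation=cv2.INTER_CUBIC)
    m=(big>125).astype(np.uint8); cs,_=cv2.findContours(m,cv2.RETR_EXTERNAL,cv2.CHAIN_APPROX_NONE)
    best=min(cs,key=lambda q: 1e9 if len(q)<60 else np.hypot(*(q.reshape(-1,2).mean(0)-100)))
    e=cv2.fitEllipse(best); k=lambda x,y:((x+.5)/8-.5+u-12,(y+.5)/8-.5+v-12)
    print(n,'ellipse c',k(*e[0]),np.array(e[1])/8,'->',ray(s,*k(*e[0]),.1675).round(4))
    mask=np.zeros_like(m); cv2.ellipse(mask,(e[0],(e[1][0]*.72,e[1][1]*.72),e[2]),1,-1)
    yy,xx=np.nonzero(mask); w=np.clip(200-big[yy,xx],0,120)
    P=np.array([ray(s,*k(x,y),.1675)[:2] for x,y in zip(xx,yy)])
    mu=(P*w[:,None]).sum(0)/w.sum(); C=((P-mu).T*w)@(P-mu)/w.sum(); l,V=np.linalg.eigh(C)
    print('  slot c',mu.round(4),'yaw',np.degrees(np.arctan2(V[1,1],V[0,1]))%180,np.sqrt(l)*1000)
    # dots: bright small blobs near
E
```

```text
top ellipse c (205.70913219451904, 259.21920585632324) [9.03817368 9.30534172] -> [0.4565 0.1805 0.1675]
  slot c [0.4564 0.1805] yaw 15.43162318199893 [1.20317673 3.81118024]
scene ellipse c (296.60865211486816, 161.2018551826477) [17.62631607 30.77409744] -> [0.4319 0.1931 0.1675]
  slot c [0.4323 0.1948] yaw 112.68704335385132 [15.69692087 20.91339993]
```

```bash
python3 - <<'E'
from h import *
goal([.4583,.1805,.297],np.radians(13.))
E
```

```text
rv [-0.002  0.29  -0.001] sh cm [17.79  2.93 43.08]
```

Request:
{"method": "step_arm", "body": {"moves": [[0,0.04,0,2,0,5,1],[0,0.08,0,4.4,0,10.5,1],[0,0.12,0,6.8,0,16,1],[0,0.16,0,9.2,0,22,1],[0,0.2,0,11.6,0,28,1],[0,0.24,0,13.9,0,34,1],[0,0.28,0,16,0,39,1],[0,0.29,0,17.5,0,42.4,1],[0,0.29,0,17.79,1.5,43.08,1],[0,0.29,0,17.79,2.93,43.08,1],[0,0.29,0,17.79,2.93,43.08,1]]}}

```text
t: 10.7
tcp_pos: [0.4571, 0.1792, 0.2945]
tool_rot: [-0.702, -0.077, 0.082, 0.703]
force: [0.8, -0.8, -1.0]
finger_gap: 0.292
```

```bash
cat > m5.py <<'E'
from h import *
import sys
info(); goal([.4583,.1805,.297],np.radians(13.))
o=[]
for n in ('scene','top'):
    s=snap(n); p,M=st()[1:]; tip=p+M[:,1]*.1047
    b=proj(s,tip); print(n,'tip proj',b, 'slot pred',proj(s,[.4583,.1805,.168]))
    u,v=map(int,b); f=s['frame'][v-30:v+30,u-30:u+30,::-1]
    o.append(cv2.resize(f,(400,400),interpolation=cv2.INTER_CUBIC)); print(' crop origin',u-30,v-30,'scale',400/60)
cv2.imwrite('pics/%s.png'%sys.argv[1],np.hstack(o))
E
python3 m5.py h1
```

```text
t 10.7 p [0.4571 0.1792 0.2945] psi deg 12.9 y [-7.6e-03 -4.0e-04 -1.0e+00] F [ 0.83 -0.75 -1.03] T [ 0.013 -0.079  0.026] gap 0.292 q [ 1.450e-01  2.930e-01  1.701e+00  1.000e-03  1.155e+00 -8.000e-02]
rv [-0.001 -0.002 -0.008] sh cm [ 0.15 -0.25  0.1 ]
scene tip proj [298.98322914 159.36316934] slot pred [299.422755   165.92623247]
 crop origin 268 129 scale 6.666666666666667
top tip proj [204.65174422 257.36415745] slot pred [205.59519509 258.4194267 ]
 crop origin 174 227 scale 6.666666666666667
```

View pics/h1.png

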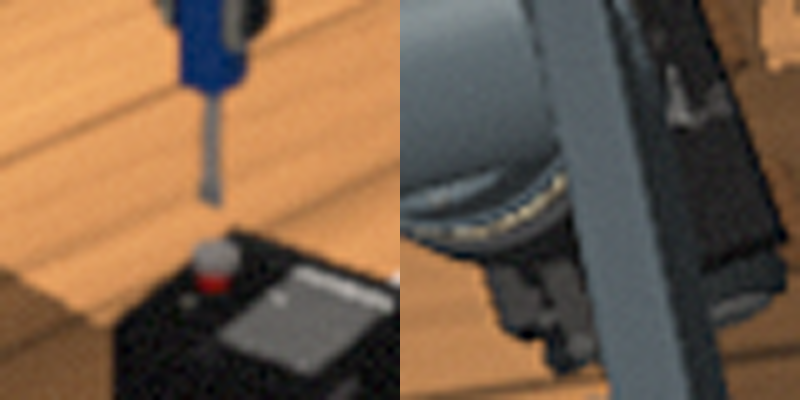

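```bash
python3 - <<'E'
from h import *
ss=[snap('scene') for _ in range(6)]; info()
s=ss[0]; f=np.mean([q['frame'] for q in ss],0); p,M=st()[1:]; tip=p+M[:,1]*.1047
np.savez('hov.npz',f=f,tip=tip,p=p,M=M)
print(proj(s,tip),proj(s,[.4583,.1805,.168]))
c=f[145:180,285:315]
cv2.imwrite('pics/hov.png',cv2.resize(c[:,:,::-1].astype(np.uint8),(600,700)[::1] if 0 else (510,595),interpolation=cv2.INTER_CUBIC))
g=c.mean(2).astype(int); print('cols',285,'..'); 
for i,r in enumerate(g): print(145+i,*['%3d'%x for x in r[2:28]])
E
```

```text
t 11.1 p [0.4586 0.1802 0.2974] psi deg 12.95 y [-9.0e-04  1.1e-03 -1.0e+00] F [-0.43 -0.51 -1.16] T [-0.018  0.025 -0.029] gap 0.298 q [ 1.470e-01  2.900e-01  1.697e+00  1.000e-03  1.156e+00 -8.000e-02]
[299.53312948 158.84162004] [299.422755   165.92623247]
cols 285 ..
145 132 140 149 154 158 158 159 159 158 158 158 146 121 109 119 141 154 152 151 150 149 149 149 152 154 154
146 151 156 160 159 159 158 158 158 156 159 158 144 120 108 119 139 151 150 149 150 150 153 154 155 155 155
147 161 161 159 159 158 158 157 158 157 157 156 142 118 108 120 138 152 153 153 153 154 156 154 155 154 153
148 159 159 158 158 158 157 157 157 155 154 153 140 117 109 122 143 156 155 155 156 154 154 154 155 155 154
149 160 157 156 158 156 156 155 154 152 152 150 137 115 109 123 145 155 154 155 153 153 155 154 154 153 151
150 158 157 157 156 155 153 152 151 151 152 151 139 115 110 124 145 156 154 153 154 154 155 153 152 149 149
151 156 156 154 153 152 152 150 151 152 154 155 141 116 109 123 144 153 155 153 154 152 151 149 147 148 146
152 153 153 153 153 153 153 154 155 155 155 156 141 115 108 122 145 153 
[... 2251 characters left out ...]
  24  20  16  17  16  18  30  57  93 125 125 101  95
174  97  78  39  20  16  17  19  23  50  61  42  23  15  16  17  16  19  19  37  63  84  99 122 124  99  96
175  51  30  17  16  15  18  18  21  30  39  27  18  19  19  22  16  20  40  66  89  97  96  98  98  98  97
176  23  15  14  19  20  16  16  19  21  21  20  18  19  20  18  26  51  73  88  96  99  97  97  96  96  98
177  17  18  19  16  17  18  17  18  19  20  18  20  20  21  30  56  80  94  96  97  96  97  95  96  97  98
178  17  16  20  14  21  19  19  21  19  21  18  15  19  34  62  85  96  97  96  97  96  96  96  96  96  97
179  18  18  16  16  22  17  21  19  19  20  17  24  28  36  69  93 100 100  97  97  98  96  95  95  95  95
```

View pics/hov.png

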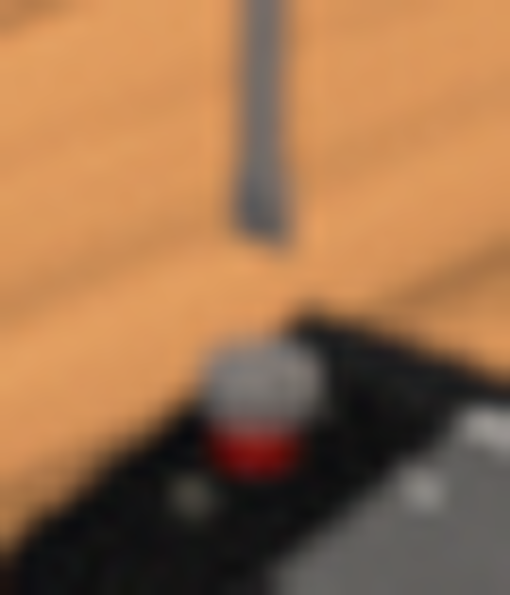

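```bash
python3 - <<'E'
from h import *
info();goal([.4575,.181,.275],np.radians(13.))
E
```

```text
t 11.1 p [0.4586 0.1802 0.2974] psi deg 12.95 y [-9.0e-04  1.1e-03 -1.0e+00] F [-0.43 -0.51 -1.16] T [-0.018  0.025 -0.029] gap 0.298 q [ 1.470e-01  2.900e-01  1.697e+00  1.000e-03  1.156e+00 -8.000e-02]
rv [-0.001 -0.001 -0.001] sh cm [-0.09  2.24  0.1 ]
```

Request:
{"method": "step_arm", "body": {"moves": [[-0.001,-0.001,-0.001,-0.09,1,0.1,1],[-0.001,-0.001,-0.001,-0.09,2,0.1,1],[-0.001,-0.001,-0.001,-0.09,2.24,0.1,1],[-0.001,-0.001,-0.001,-0.09,2.24,0.1,1],[-0.001,-0.001,-0.001,-0.09,2.24,0.1,1]]}}

```text
t: 11.72
tcp_pos: [0.4578, 0.1811, 0.2751]
tool_rot: [-0.702, -0.08, 0.08, 0.703]
force: [-0.7, 0.4, -1.3]
finger_gap: 0.293
```

```bash
python3 - <<'E'
from h import *
info();goal([.4575,.181,.271],np.radians(13.))
E
```

```text
t 11.72 p [0.4578 0.1811 0.2751] psi deg 13.01 y [ 8.e-04  4.e-04 -1.e+00] F [-0.73  0.43 -1.29] T [-0.009  0.023 -0.063] gap 0.293 q [ 0.149  0.316  1.728  0.     1.096 -0.078]
rv [-0.     0.     0.001] sh cm [-0.03  0.41 -0.  ]
```

Request:
{"method": "step_arm", "body": {"moves": [[0,0,0,-0.03,0.15,0,1],[0,0,0,-0.03,0.3,0,1],[0,0,0,-0.03,0.4,0,1]]}}

```text
t: 12.1
tcp_pos: [0.4575, 0.181, 0.2711]
tool_rot: [-0.702, -0.08, 0.08, 0.703]
force: [-0.3, -0.6, -0.2]
finger_gap: 0.293
```

Request:
{"method": "step_arm", "body": {"moves": [[0,0,0,0,0.1,0,1],[0,0,0,0,0.1,0,1]]}}

```text
t: 12.35
tcp_pos: [0.4575, 0.1809, 0.27]
tool_rot: [0.703, 0.08, -0.08, -0.703]
force: [0.3, -0.5, -1.9]
finger_gap: 0.294
```

Request:
{"method": "step_arm", "body": {"moves": [[0,0,0,0,0.1,0,1],[0,0,0,0,0.1,0,1]]}}

```text
t: 12.6
tcp_pos: [0.4576, 0.1808, 0.269]
tool_rot: [0.703, 0.081, -0.08, -0.702]
force: [-0.1, -0.4, -1.3]
finger_gap: 0.295
```

Request:
{"method": "step_arm", "body": {"moves": [[0,0,0,0,0.1,0,1],[0,0,0,0,0.1,0,1]]}}

```text
t: 12.85
tcp_pos: [0.4577, 0.1806, 0.268]
tool_rot: [0.703, 0.081, -0.08, -0.702]
force: [0.1, -0.9, -0.5]
finger_gap: 0.294
```

Request:
{"method": "step_arm", "body": {"moves": [[0,0,0,0,0.1,0,1],[0,0,0,0,0.1,0,1]]}}

```text
t: 13.1
tcp_pos: [0.4578, 0.1806, 0.2674]
tool_rot: [0.703, 0.081, -0.08, -0.702]
force: [-0.5, 0.1, 3.2]
finger_gap: 0.295
```

```bash
python3 - <<'E'
from h import *
info()
ss=[snap('scene') for _ in range(4)]
f=np.mean([q['frame'] for q in ss],0)
cv2.imwrite('pics/ins.png',cv2.resize(f[140:180,280:320,::-1].astype(np.uint8),(600,600),interpolation=cv2.INTER_CUBIC))
E
```

```text
t 13.1 p [0.4578 0.1806 0.2674] psi deg 13.02 y [ 1.8e-03 -5.0e-04 -1.0e+00] F [-0.51  0.06  3.17] T [-0.306  0.151 -0.012] gap 0.295 q [ 1.490e-01  3.260e-01  1.739e+00 -1.000e-03  1.075e+00 -7.800e-02]
```

View pics/ins.png

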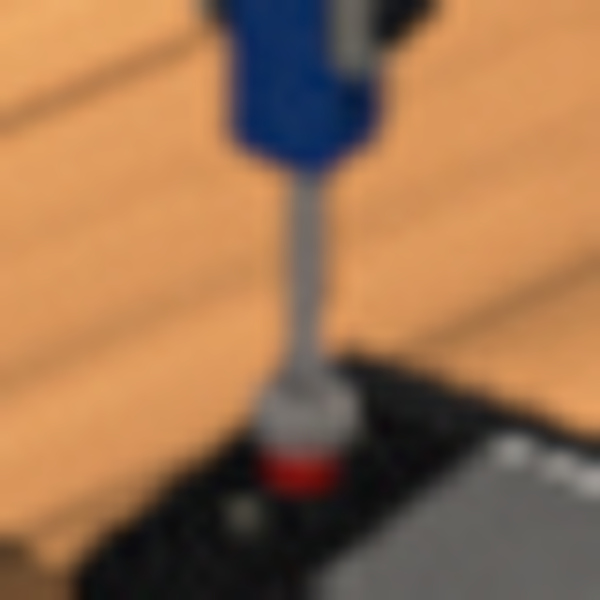

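The blade is in the slot: contact came at tip height 0.1627, about 4 mm below the slot mouth. Pressing in gradually.

Request:
{"method": "step_arm", "body": {"moves": [[0,0,0,0,0.2,0,1],[0,0,0,0,0.35,0,1],[0,0,0,0,0.5,0,1],[0,0,0,0,0.65,0,1],[0,0,0,0,0.8,0,1],[0,0,0,0,0.8,0,1]]}}

```text
t: 14.05
tcp_pos: [0.458, 0.1807, 0.2609]
tool_rot: [0.703, 0.081, -0.079, -0.702]
force: [-2.8, -1.8, 13.9]
finger_gap: 0.293
```

```bash
python3 - <<'E'
from h import *
info()
E
```

```text
t 14.05 p [0.458  0.1807 0.2609] psi deg 13.04 y [ 2.8e-03 -5.0e-04 -1.0e+00] F [-2.83 -1.81 13.91] T [-0.431  0.725 -0.029] gap 0.293 q [ 1.490e-01  3.340e-01  1.747e+00 -1.000e-03  1.057e+00 -7.800e-02]
```

Request:
{"method": "step_arm", "body": {"moves": [[0,0,0,0,0.25,0,1],[0,0,0,0,0.38,0,1],[0,0,0,0,0.5,0,1],[0,0,0,0,0.5,0,1]]}}

```text
t: 14.55
tcp_pos: [0.458, 0.1807, 0.2579]
tool_rot: [0.703, 0.082, -0.079, -0.702]
force: [-3.2, -2.0, 16.5]
finger_gap: 0.296
```

```bash
python3 - <<'E'
from h import *
info()
E
```

```text
t 14.55 p [0.458  0.1807 0.2579] psi deg 13.05 y [ 3.6e-03 -6.0e-04 -1.0e+00] F [-3.24 -2.02 16.5 ] T [-0.503  0.945  0.021] gap 0.296 q [ 1.490e-01  3.380e-01  1.751e+00 -1.000e-03  1.049e+00 -7.800e-02]
```

Request:
{"method": "step_arm", "body": {"moves": [[0,0,0,0,0.25,0,1],[0,0,0,0,0.29,0,1],[0,0,0,0,0.29,0,1]]}}

```text
t: 14.92
tcp_pos: [0.4579, 0.1807, 0.2571]
tool_rot: [0.703, 0.082, -0.079, -0.702]
force: [-3.2, -2.8, 17.7]
finger_gap: 0.295
```

```bash
python3 - <<'E'
from h import *
info()
E
```

```text
t 14.93 p [0.4579 0.1807 0.2571] psi deg 13.07 y [ 4.4e-03 -7.0e-04 -1.0e+00] F [-3.23 -2.81 17.71] T [-0.473  0.982 -0.033] gap 0.295 q [ 0.149  0.339  1.753 -0.002  1.046 -0.078]
```

Request:
{"method": "step_arm", "body": {"moves": [[0,0,0,0,0.24,0,1],[0,0,0,0,0.29,0,1],[0,0,0,0,0.29,0,1]]}}

```text
t: 15.3
tcp_pos: [0.4579, 0.1807, 0.2567]
tool_rot: [0.703, 0.082, -0.079, -0.702]
force: [-4.0, -2.4, 19.8]
finger_gap: 0.3
```

```bash
python3 - <<'E'
from h import *
info()
E
```

```text
t 15.3 p [0.4579 0.1807 0.2567] psi deg 13.08 y [ 5.4e-03 -7.0e-04 -1.0e+00] F [-3.97 -2.42 19.83] T [-0.496  1.173  0.031] gap 0.3 q [ 0.149  0.339  1.754 -0.002  1.043 -0.078]
```

Request:
{"method": "step_arm", "body": {"moves": [[0,0.1,0,-0.02,0.25,0,1],[0,0.22,0,-0.03,0.25,0,1],[0,0.34,0,-0.03,0.25,0,1],[0,0.46,0,-0.03,0.25,0,1],[0,0.46,0,-0.03,0.25,0,1]]}}

```text
t: 15.92
tcp_pos: [0.4576, 0.1808, 0.2567]
tool_rot: [-0.702, 0.08, -0.084, 0.702]
force: [-3.8, -2.3, 20.7]
finger_gap: 0.295
```

```bash
python3 - <<'E'
from h import *
info()
E
```

```text
t 15.93 p [0.4576 0.1808 0.2567] psi deg -13.29 y [ 6.5e-03 -6.0e-04 -1.0e+00] F [-3.81 -2.3  20.67] T [-0.438  1.154  0.017] gap 0.295 q [ 0.15   0.338  1.755 -0.002  1.042  0.382]
```

Request:
{"method": "step_arm", "body": {"moves": [[0,0.12,0,0,0.25,0,1],[0,0.24,0,0,0.25,0,1],[0,0.36,0,0,0.25,0,1],[0,0.48,0,0,0.25,0,1],[0,0.48,0,0,0.25,0,1]]}}

```text
t: 16.55
tcp_pos: [0.4574, 0.1809, 0.2567]
tool_rot: [-0.662, 0.244, -0.249, 0.663]
force: [-4.5, -1.3, 20.5]
finger_gap: 0.293
```

```bash
python3 - <<'E'
from h import *
info()
E
```

```text
t 16.55 p [0.4574 0.1809 0.2567] psi deg -40.82 y [ 7.3e-03 -4.0e-04 -1.0e+00] F [-4.51 -1.33 20.47] T [-0.446  1.223  0.013] gap 0.293 q [ 0.15   0.338  1.756 -0.002  1.041  0.863]
```

Request:
{"method": "step_arm", "body": {"moves": [[0,0.12,0,0,0.25,0,1],[0,0.24,0,0,0.25,0,1],[0,0.36,0,0,0.25,0,1],[0,0.48,0,0,0.25,0,1],[0,0.56,0,0,0.25,0,1],[0,0.63,0,0,0.25,0,1],[0,0.63,0,0,0.25,0,1]]}}

```text
t: 17.42
tcp_pos: [0.4573, 0.1811, 0.2567]
tool_rot: [-0.552, 0.437, -0.442, 0.555]
force: [-5.0, -2.3, 19.5]
finger_gap: 0.295
```

```bash
python3 - <<'E'
from h import *
info()
o=[]
for n in ('scene',):
    ss=[snap(n) for _ in range(3)]
    f=np.mean([q['frame'] for q in ss],0)
    cv2.imwrite('pics/turn.png',cv2.resize(f[140:180,280:320,::-1].astype(np.uint8),(600,600),interpolation=cv2.INTER_CUBIC))
E
```

```text
t 17.43 p [0.4573 0.1811 0.2567] psi deg -76.92 y [ 8.2e-03 -1.0e-04 -1.0e+00] F [-4.98 -2.26 19.5 ] T [-0.483  1.176  0.063] gap 0.295 q [ 0.15   0.338  1.757 -0.002  1.039  1.493]
```

View pics/turn.png

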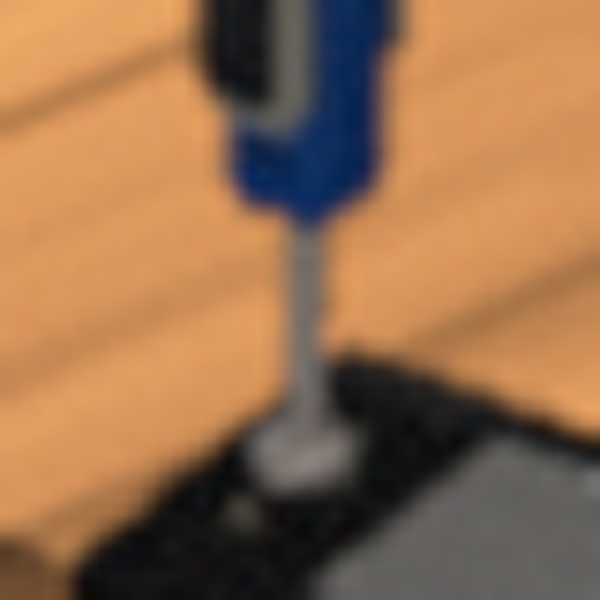

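Request:
{"method": "step_arm", "body": {"moves": [[0,0.05,0,0,0.25,0,1],[0,0.09,0,0,0.25,0,1],[0,0.09,0,0,0.25,0,1]]}}

```text
t: 17.95
tcp_pos: [0.4572, 0.1811, 0.2567]
tool_rot: [-0.531, 0.462, -0.467, 0.536]
force: [-5.3, -1.8, 20.4]
finger_gap: 0.295
```

```bash
python3 - <<'E'
from h import *
info()
E
```

```text
t 17.95 p [0.4572 0.1811 0.2567] psi deg -82.04 y [ 9.1e-03 -2.0e-04 -1.0e+00] F [-5.26 -1.81 20.42] T [-0.521  1.212  0.008] gap 0.295 q [ 0.15   0.337  1.757 -0.002  1.038  1.583]
```

Request:
{"method": "step_arm", "body": {"moves": [[0,0,0,0,0.1,0,1],[0,0,0,0,-0.1,0,1],[0,0,0,0,-0.3,0,1],[0,0,0,0,-0.5,0,1],[0,0,0,0,-0.6,0,1],[0,0,0,0,-0.6,0,1]]}}

```text
t: 18.7
tcp_pos: [0.4567, 0.1812, 0.2621]
tool_rot: [-0.532, 0.462, -0.466, 0.535]
force: [-1.6, -0.2, -1.2]
finger_gap: 0.299
```

```bash
python3 - <<'E'
from h import *
info()
for n in ('scene',):
    ss=[snap(n) for _ in range(3)]
    f=np.mean([q['frame'] for q in ss],0)
    cv2.imwrite('pics/turn2.png',cv2.resize(f[140:180,280:320,::-1].astype(np.uint8),(600,600),interpolation=cv2.INTER_CUBIC))
E
```

```text
t 18.7 p [0.4567 0.1812 0.2621] psi deg -82.05 y [ 7.6e-03  2.0e-04 -1.0e+00] F [-1.58 -0.19 -1.25] T [ 0.016  0.17  -0.004] gap 0.299 q [ 1.500e-01  3.300e-01  1.751e+00 -1.000e-03  1.054e+00  1.583e+00]
```

View pics/turn2.png

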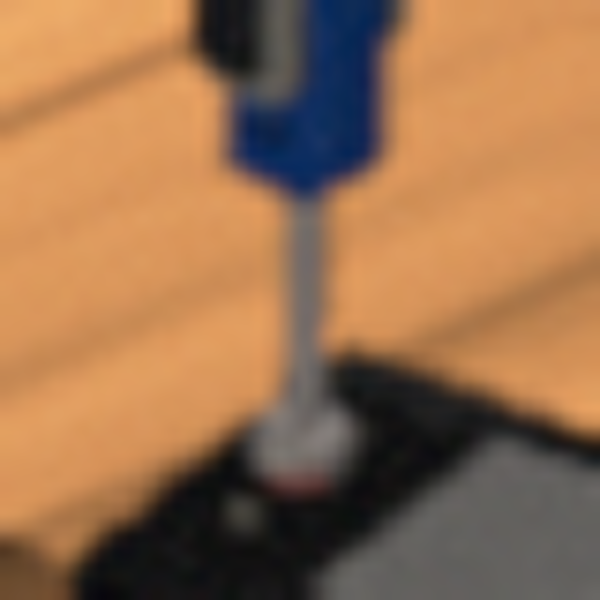

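Caught: the force dropped to just the driver's weight and the stud stayed down, with only a sliver of red showing. Lifting out and returning.

```bash
python3 - <<'E'
from h import *
goal([.5178,-.2831,.335],np.radians(29.6))
E
```

```text
rv [-0.004 -1.949  0.008] sh cm [46.83 -7.22 -0.33]
```

Request:
{"method": "step_arm", "body": {"moves": [[0,0,0,0,-1,0,1],[0,0,0,0,-4,0,1],[0,-0.15,0,1,-7.2,0,1],[0,-0.33,0,6,-7.2,0,1],[0,-0.51,0,11,-7.2,-0.1,1],[0,-0.69,0,16,-7.2,-0.1,1],[0,-0.87,0,21,-7.2,-0.1,1],[0,-1.05,0,26,-7.2,-0.1,1],[0,-1.23,0,31,-7.2,-0.2,1],[0,-1.41,0,36,-7.2,-0.3,1],[-0.004,-1.59,0.008,41,-7.2,-0.3,1],[-0.004,-1.77,0.008,45,-7.2,-0.33,1]]}}

```text
t: 20.35
tcp_pos: [0.5158, -0.2675, 0.3355]
tool_rot: [0.698, 0.119, -0.118, -0.697]
force: [0.1, 0.3, -1.2]
finger_gap: 0.298
```

```bash
python3 - <<'E'
from h import *
info();goal([.5178,-.2831,.335],np.radians(29.6))
E
```

```text
t 20.35 p [ 0.5158 -0.2675  0.3355] psi deg 19.31 y [ 1.7e-03 -9.0e-04 -1.0e+00] F [ 0.11  0.26 -1.2 ] T [ 0.042  0.049 -0.024] gap 0.298 q [-0.671  0.38   1.439  0.     1.32  -1.008]
rv [ 0.002 -0.18   0.001] sh cm [-0.32  0.06 -1.54]
```

Request:
{"method": "step_arm", "body": {"moves": [[0.001,-0.18,0.001,-0.32,0.06,-1.54,1],[0.001,-0.18,0.001,-0.32,0.06,-1.54,1],[0.001,-0.18,0.001,-0.32,0.06,-1.54,1],[0.001,-0.18,0.001,-0.32,0.06,-1.54,1]]}}

```text
t: 20.85
tcp_pos: [0.5178, -0.2819, 0.3353]
tool_rot: [0.684, 0.181, -0.181, -0.684]
force: [0.0, -0.2, -2.0]
finger_gap: 0.295
```

```bash
python3 - <<'E'
from h import *
info();goal([.5178,-.2831,.335],np.radians(29.6))
s=snap('scene'); p,M=st()[1:]
a=proj(s,p); b=proj(s,p+M[:,1]*.1047); print(a,b)
u,v=map(int,(a+b)/2); cv2.imwrite('pics/l2.png',cv2.resize(s['frame'][v-50:v+50,u-50:u+50,::-1],(600,600),interpolation=cv2.INTER_CUBIC)); print('tip in crop',(b-[u-50,v-50])*6)
f=s['frame'][150:190,280:320,::-1]; cv2.imwrite('pics/stud3.png',cv2.resize(f,(600,600),interpolation=cv2.INTER_CUBIC))
E
```

```text
t 20.85 p [ 0.5178 -0.2819  0.3353] psi deg 29.61 y [ 5.e-04 -2.e-04 -1.e+00] F [ 0.   -0.17 -1.98] T [-0.017 -0.037 -0.074] gap 0.295 q [-0.688  0.394  1.418  0.     1.33  -1.205]
rv [0. 0. 0.] sh cm [-0.06  0.03 -0.1 ]
[162.20883675 185.96933324] [169.8792758  223.42064043]
tip in crop [323.27565482 416.52384256]
```

View pics/l2.png

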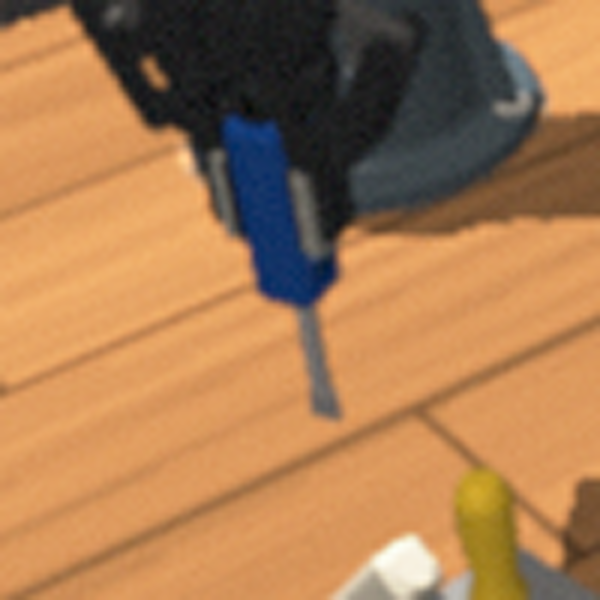

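View pics/stud3.png

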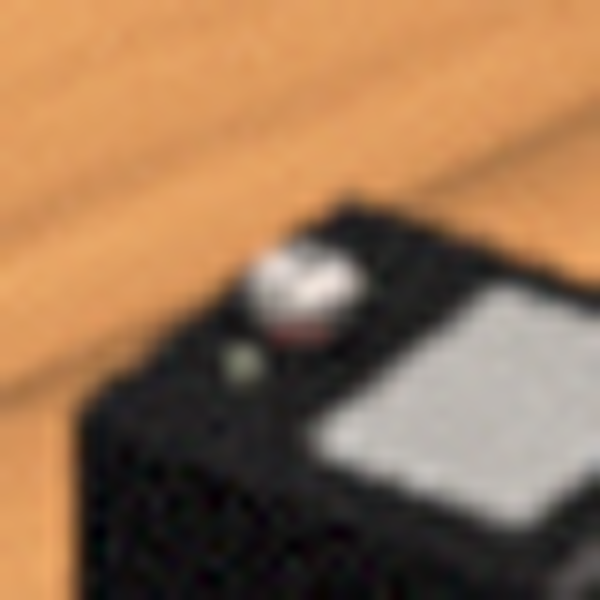

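Request:
{"method": "step_arm", "body": {"moves": [[0,0,0,-0.06,3,-0.1,1],[0,0,0,-0.06,7,-0.1,1],[0,0,0,-0.06,9.5,-0.1,1],[0,0,0,-0.06,9.5,-0.1,1]]}}

```text
t: 21.4
tcp_pos: [0.5168, -0.2816, 0.2384]
tool_rot: [-0.682, -0.18, 0.182, 0.685]
force: [0.1, -0.5, -1.1]
finger_gap: 0.293
```

```bash
python3 - <<'E'
from h import *
info();goal([.5178,-.2831,.132],np.radians(29.6))
s=snap('scene');cv2.imwrite('pics/d1.png',cv2.resize(s['frame'][180:320,110:250,::-1],(600,600),interpolation=cv2.INTER_CUBIC))
E
```

```text
t 21.4 p [ 0.5168 -0.2816  0.2384] psi deg 29.64 y [-0.0035  0.0031 -1.    ] F [ 0.14 -0.46 -1.1 ] T [0.005 0.013 0.005] gap 0.293 q [-0.689  0.494  1.536  0.     1.116 -1.206]
rv [-0.004  0.001 -0.002] sh cm [ 0.03 10.64 -0.22]
```

View pics/d1.png

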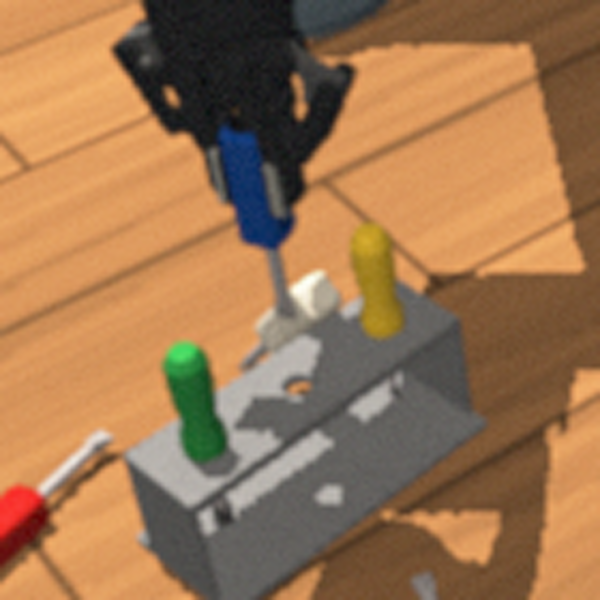

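```bash
python3 - <<'E'
from h import *
s=snap('scene'); print(ray(s,179.1,269.7,.083),proj(s,[.5178,-.2831,.083]))
f=s['frame'][255:285,160:200]; h=cv2.cvtColor(f,cv2.COLOR_RGB2HSV); m=(h[...,1]>90)&(h[...,0]<25)
v,u=np.nonzero(m); print([(a+160,b+255) for a,b in zip(u,v)])
info()
E
```

```text
[ 0.51919403 -0.28325861  0.083     ] [178.86728152 269.37651799]
[(np.int64(160), np.int64(255)), (np.int64(161), np.int64(255)), (np.int64(162), np.int64(255)), (np.int64(163), np.int64(255)), (np.int64(164), np.int64(255)), (np.int64(165), np.int64(255)), (np.int64(166), np.int64(255)), (np.int64(167), np.int64(255)), (np.int64(168), np.int64(255)), (np.int64(169), np.int64(255)), (np.int64(194), np.int64(255)), (np.int64(195), np.int64(255)), (np.int64(196), np.int64(255)), (np.int64(197), np.int64(255)), (np.int64(198), np.int64(255)), (np.int64(199), np.int64(255)), (np.int64(160), np.int64(256)), (np.int64(161), np.int64(256)), (np.int64(162), np.int64(256)), (np.int64(163), np.int64(256)), (np.int64(164), np.int64(256)), (np.int64(165), np.int64(256)), (np.int64(166), np.int64(256)), (np.int64(167), np.int64(256)), (np.int64(168), np.int64(256)), (np.int64(169), np.int64(256)), (np.int64(194), np.int64(256)), (np.int64(195), np.int64(256)), (np.int64(196), np.int64(256)), (np.int64(197), np.int64(256)), (np.int64(198), np.int64(256)), (np.int64(199), np.int64(256)), (np.int64
[... 3534 characters left out ...]
4(269)), (np.int64(178), np.int64(269)), (np.int64(179), np.int64(269)), (np.int64(180), np.int64(269)), (np.int64(181), np.int64(269)), (np.int64(160), np.int64(270)), (np.int64(161), np.int64(270)), (np.int64(177), np.int64(270)), (np.int64(178), np.int64(270)), (np.int64(179), np.int64(270)), (np.int64(180), np.int64(270)), (np.int64(181), np.int64(270)), (np.int64(182), np.int64(270)), (np.int64(178), np.int64(271)), (np.int64(179), np.int64(271)), (np.int64(180), np.int64(271)), (np.int64(181), np.int64(271))]
t 21.5 p [ 0.5185 -0.2831  0.2412] psi deg 29.64 y [ 0.0017 -0.0012 -1.    ] F [ 0.23  0.26 -1.59] T [-0.038 -0.007 -0.018] gap 0.294 q [-0.689  0.491  1.532  0.     1.116 -1.206]
```

Request:
{"method": "step_arm", "body": {"moves": [[0,0,0,-0.05,2,0,1],[0,0,0,-0.05,4,0,1],[0,0,0,-0.05,6,0,1],[0,0,0,-0.05,8,0,1],[0,0,0,-0.05,10,0,1],[0,0,0,-0.05,10.7,0,1],[0,0,0,-0.05,10.9,0,1],[0,0,0,-0.05,10.9,0,1]]}}

```text
t: 22.5
tcp_pos: [0.5189, -0.284, 0.1332]
tool_rot: [0.685, 0.182, -0.18, -0.682]
force: [-0.4, 0.6, -0.9]
finger_gap: 0.294
```

```bash
python3 - <<'E'
from h import *
info();goal([.5178,-.2831,.128],np.radians(29.6))
E
```

```text
t 22.5 p [ 0.5189 -0.284   0.1332] psi deg 29.64 y [ 0.0032 -0.0025 -1.    ] F [-0.43  0.59 -0.85] T [ 0.048 -0.049  0.043] gap 0.294 q [-0.69   0.636  1.621  0.     0.881 -1.207]
rv [0.004 0.001 0.002] sh cm [-0.05  0.52  0.13]
```

Request:
{"method": "step_arm", "body": {"moves": [[0.003,0,0.002,-0.05,0.3,0.1,1],[0.003,0,0.002,-0.05,0.45,0.1,1],[0.003,0,0.002,-0.05,0.45,0.1,1]]}}

```text
t: 22.88
tcp_pos: [0.5179, -0.2833, 0.1287]
tool_rot: [0.684, 0.181, -0.181, -0.683]
force: [-0.6, 0.1, -0.7]
finger_gap: 0.294
```

Request:
{"method": "step_arm", "body": {"moves": [[0,0,0,0,0.1,0,1],[0,0,0,0,0.1,0,1]]}}

```text
t: 23.12
tcp_pos: [0.518, -0.2834, 0.1277]
tool_rot: [0.684, 0.181, -0.181, -0.683]
force: [1.3, 0.7, -0.2]
finger_gap: 0.297
```

Request:
{"method": "step_arm", "body": {"moves": [[0,0,0,0,0.1,0,1],[0,0,0,0,0.1,0,1]]}}

```text
t: 23.38
tcp_pos: [0.518, -0.2834, 0.1277]
tool_rot: [0.684, 0.181, -0.181, -0.683]
force: [-1.0, 1.3, 5.4]
finger_gap: 0.294
```

Request:
{"method": "step_arm", "body": {"moves": [[0,0,0,0,0.06,0,1],[0,0,0,0,0.06,0,1]]}}

```text
t: 23.62
tcp_pos: [0.518, -0.2834, 0.1277]
tool_rot: [0.684, 0.181, -0.181, -0.683]
force: [-1.7, 0.6, 6.5]
finger_gap: 0.292
```

The handle's foot is seated on the plate at the same TCP height as at pick-up. Releasing.

Request:
{"method": "step_arm", "body": {"moves": [[0,0,0,0,0,0,0],[0,0,0,0,0,0,-0.5],[0,0,0,0,0,0,-1],[0,0,0,0,0,0,-1],[0,0,0,0,0,0,-1],[0,0,0,0,-2,0,-1],[0,0,0,0,-5,0,-1],[0,0,0,0,-10,0,-1],[0,0,0,0,-16,0,-1],[0,0,0,0,-20,0,-1],[0,0,0,0,-20,0,-1]]}}

```text
t: 25.0
tcp_pos: [0.5195, -0.2843, 0.332]
tool_rot: [0.687, 0.183, -0.179, -0.68]
force: [-0.4, 0.5, 0.4]
finger_gap: 1.001
```

```bash
python3 - <<'E'
from h import *
info(); s=snap('scene','e1')
b=s['frame'][190:330,110:250,::-1]; c=s['frame'][145:215,265:335,::-1]
cv2.imwrite('pics/e1c.png',np.hstack([cv2.resize(b,(400,400)),cv2.resize(c,(400,400),interpolation=cv2.INTER_CUBIC)]))
E
```

```text
t 25.0 p [ 0.5195 -0.2843  0.332 ] psi deg 29.66 y [ 0.0075 -0.0073 -0.9999] F [-0.42  0.53  0.37] T [-0.012 -0.008 -0.01 ] gap 1.001 q [-6.890e-01  3.970e-01  1.422e+00 -1.000e-03  1.312e+00 -1.206e+00]
```

View pics/e1c.png

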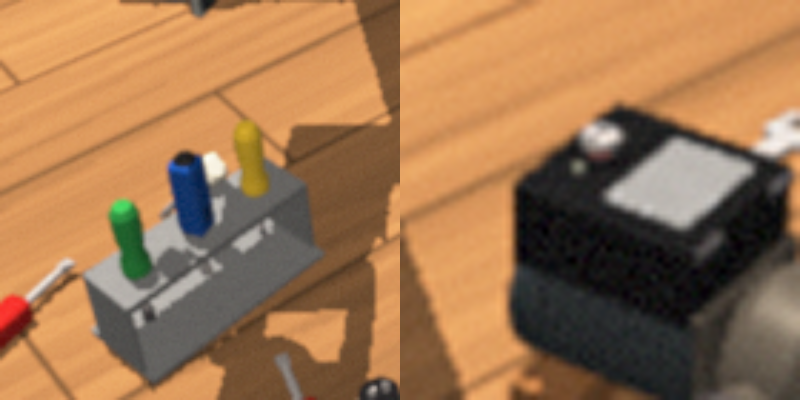

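The driver stands in its hole and the stud is down. Last numeric check, from the top view.

```bash
sed -i 's/X\[...,2\]>.022/X[...,2]>.0155/' m4.py; python3 m4.py; python3 - <<'E'
from h import *
s=snap('scene'); P=pts(s); hsv=cv2.cvtColor(s['frame'],cv2.COLOR_RGB2HSV); H,S,V=cv2.split(hsv)
b=(H>105)&(H<125)&(S>120)&(np.hypot(P[...,0]-.517,P[...,1]+.281)<.035)&(P[...,2]>.085); Y=P[b]
for lo,hi in((.09,.11),(.14,.16)): k=(Y[:,2]>lo)&(Y[:,2]<hi); print(lo,Y[k].mean(0).round(4))
print(Y[:,2].max())
E
```

```text
t 25.05 p [ 0.5183 -0.2834  0.3293] psi deg 29.66 y [ 0.0032 -0.0038 -1.    ] F [ 0.41 -0.54 -0.78] T [0.001 0.024 0.004] gap 0.997 q [-6.890e-01  3.990e-01  1.426e+00 -1.000e-03  1.312e+00 -1.206e+00]
top 1571 plane [ 0.00439621 -0.0013745   0.00895814]
 plate rect ((490.7532653808594, 189.16432189941406), (114.8420181274414, 102.03919982910156), 13.475373268127441)
 head 66 [0.4576 0.1806 0.1611] 0.1615 ((458.4380798339844, 179.0367431640625), 11.796845436096191)
scene 529 plane [0.00319794 0.00120756 0.01034531]
 plate rect ((494.1688232421875, 188.46986389160156), (115.2928466796875, 105.84178161621094), 13.779894828796387)
 head 34 [0.4621 0.1797 0.1611] 0.1618 ((461.98419189453125, 178.1893768310547), 13.863052368164062)
0.09 [ 0.5293 -0.2889  0.1005]
0.14 [ 0.5293 -0.2881  0.1503]
0.16847312854421148
```

View pics/pump2.png

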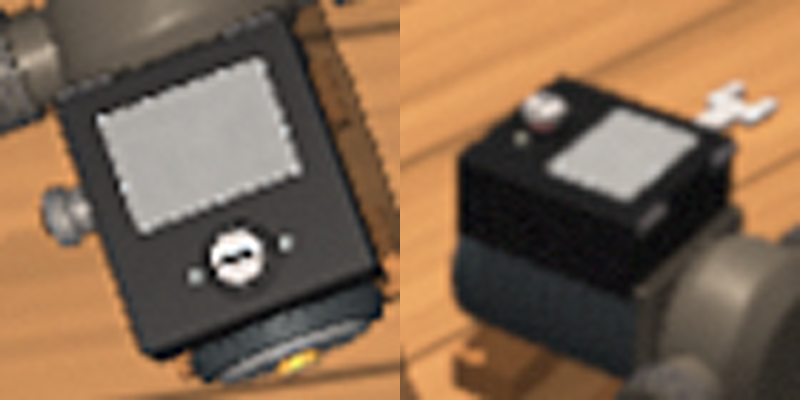

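The slot now lies along the line of the two white dots. The head dropped from 0.168 to 0.1615, which is 6.5 mm, the catch depth. The cover is flat and the driver upright, so I hand in.

```bash
python3 - <<'E'
from h import *
sign_off(); info()
E
```

```text
the job is handed in; nothing more can be done
the job is handed in; nothing more can be done
```

The job is done and handed in at about 25 s of the 67 s allowed. `sign_off` gives no verdict, so this rests on my own checks.

**What I did**
- I pushed the cover shut with the closed fingers beside the stud, at about 11 N on the stop.
- I took the blue driver from the middle hole and seated its blade in the slot.
- I pressed the stud in at about 21 N and turned it about 95° clockwise. The lift then showed no force beyond the driver's own weight, so the stud stayed in its catch.
- I stood the driver back in its hole.

**Last checks**
- **Cover:** the fitted plane is within about 0.005 rad of flat in both views.
- **Stud:** the head sits about 6.5 mm lower than at the start, and the slot points at the two white dots.
- **Driver:** it stands upright in its original hole, and the gripper let go at the same height as at pick-up. The gripper is open and clear above it.

**What disagreed or stands out**
- **Camera offset:** the two cameras differed by 3 to 5 mm in x. I settled positions by where the arm made contact.
- **Plate height:** the cover's top face came out near 0.148 m by touch but 0.150 to 0.151 m by camera.
- **Fallen look-alikes:** the loose red and white look-alike drivers toppled on their own in the first seconds, while the arm was nowhere near them. I did not touch them.
- **Not measured:** I did not measure the other bench items at the end. The arm's path stayed clear of them, and those beside the stand and pump looked unmoved in the last pictures.

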